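# Fetch the pots from under the low shelf and run them through the lidding press

## Robot

A 6-joint arm with a two-finger parallel gripper is mounted at the origin on the work surface. World frame = base frame: x ahead of the robot, y to its left, z up, the work surface at z = 0. Lengths are in m, angles in rad, forces in N, time in s.
With the tool pointing down it reaches from about 0.15 to 0.775 m from the base axis. Payload 6.1 kg.
Tool frame: the origin (TCP) lies at the very end of the fingers, on their centre line; the grasp point (between the pads) lies 19 mm behind it (bot.hold_point_z is the distance from the TCP to the grasp point, in m); y points along the fingers, z is the direction in which the jaws open and shut, and the axes are right-handed (so a half turn about y gives the same grasp; the last joint's range is limited). The gripper opens to 85 mm and grips with 20 to 120 N. Pads are 22 mm wide; open, the fingers measure 114 mm over their backs; the gripper's body (76 mm by 85 mm) begins 54 mm behind the grasp point. The pads swing forward as they close: fully open they stand 13 mm farther back than shut.
Start: joints at [1.187, 0.126, -0.04, 1.405, 0, 1.571], TCP at [0.197, 0.487, 0.231] pointing down, gripper open.
Joint ranges: [-2.72, 2.72], [-0.95, 1.95], [-1.27, 1.35], [-1.78, 2.02], [-1.46, 1.47], [-3.14, 3.14]. Speed limits (rad/s): [2.39, 2.39, 3.01, 3.14, 3.14, 3.14].

## Interface

Orientations are given as a 3x3 rotation matrix whose columns are the frame's x, y, z axes.
In Python, from cell import bot gives the robot as it stands.
- The arm moves only by the tool apply_moves, never from a script. Its argument "moves" is a list of rows, each a list of 3 entries, a list of its own where there are three numbers: the closure, from 0 (fully open) to 1 (shut), then the shift along the tool's x, y, z normalised to -1 to 1, where 1 is 250 mm, then the turn about the tool's y normalised to -1 to 1, where 1 is 180 degrees. A call has 1 to 12 rows; each row is the pose to reach, as a shift and turn from the pose commanded when the call began, along the tool's axes at that moment, turning the shorter way round; what a row does not reach only later rows make up. A row lasts 1/12 s, in which the tool goes at most 41.7 mm and 7.16 degrees, less where a joint would pass 70% of its speed; a pose out of reach is approached as far as the arm can. A call with a number of a shift or a turn outside -1 to 1 is refused whole. A call with a gripper value outside its range is refused whole. The fingers move at their own pace and stop on an object; the grip force is fixed at half the most. Time passes only in rows, so rows that repeat a pose let the fingers close. It gives the time, the measured TCP pose, the force and the opening at its end, in the units of the state.
- bot.get_state(): the state, without advancing time (a new reading comes with each control period).
- bot.get_image(name): name is "scene" or "top"; returns a dict with "image" (400x640x3 uint8, red, green, blue), "fx", "fy", "cx", "cy" (pixels), "k1" (the pictures are not rectified: a ray, as slopes to the right and down, at radius r is drawn at 1 + k1 r^2 times it, then the intrinsics apply), "position" and "attitude" of the camera in the world. Camera axes: x right, y down, z forward; pixel columns grow to the right and rows downward; lengths in m; the calibration is good to about 2 mm. A picture is of the moment at which its call begins. There is no depth.
- bot.job_done(): hands the job in, once; it reports no verdict.
The state is a dict: "time": time; "q": joint angles; "qvel": joint speeds; "effort": joint torques, N m; "position": TCP position; "eef_rot": TCP orientation; "ft_force": force on the tool from outside, world axes, zero at the start; "torque": the same for the moment, N m; "finger_gap": finger opening in m.
Only numpy, scipy, OpenCV 4.12 (cv2) and the standard library are available. Lean on these libraries where they do the work, as an engineer would, in place of code of your own. Each camera call takes 0.05 s, during which the arm holds its last target. There are 200 camera calls.

## Task

Two or three filled, foil-lidded portion pots stand at the back under the low wire shelf: draw each of them out with the trigger reacher, squeezing its trigger so that its jaws hold the pot, then stand every pot upright in a nest of its own in the lidding press's sliding carrier. Push the loaded carrier along its rail until it clicks home under the sealing head, press its T-handled lever down until it stays down by itself, and leave the reacher lying on its grey mat. Keep the pots upright throughout, and do not disturb the spray bottle, the jar or the steel pan.

Things in the scene. Friction and masses are not known exactly. Their poses are not given: they have to be found in the camera images.
- rack: low chromed wire shelf, fixed, 240 mm deep (its x), 360 mm wide (its y), on 12 mm corner posts; gap under it 77 mm high, top at 85 mm, with a film carton along the back (top at 131 mm). Origin on the counter under its centre; x points from the open front to the back. The pots stand on the counter under it, some 90 mm apart along its y, over 100 mm in from the front
- pot1_c (a point): centre (27.5 mm up) of portion pot 1, white plastic with gold foil lid, 58 mm diameter, 55 mm high, 90 to 170 g, z up; the pots are alike
- pot2_c (a point): centre (27.5 mm up) of portion pot 2, white plastic with gold foil lid, 58 mm diameter, 55 mm high, 90 to 170 g, z up; the pots are alike
- pot3_c (a point): centre (27.5 mm up) of portion pot 3, white plastic with gold foil lid, 58 mm diameter, 55 mm high, 90 to 170 g, z up; the pots are alike
- reacher: trigger reacher: pistol-grip pick-up tool, 350 mm long, 180 g, 30 mm thick, lying on its side. Origin on its underside, x parallel to the shaft towards the jaws, z up. The shaft (16 mm) lies at y = -50 mm; the grip (18 mm thick, outer face x = -32 mm, y -48 to +48) and the trigger (14 mm thick, outer face x = +32 mm, y -32 to +35) are upright plates 26 to 30 mm high
- reacher_grip (a point): point to grasp the reacher from above, 15 mm over its origin: half-way between the outer faces of grip and trigger, 64 mm apart. Fingers close along its x, at y from -5 to +20 mm. 18 mm above the counter when it lies on the mat
- trigger (a joint): travel of the trigger towards the grip, m: 0 jaws open, 0.024 jaws shut; sprung, 10 N to begin, 17 N at the end. Squeezed 1 to 3 mm (61 to 63 mm over all) the tool is held with jaws still open; at about 0.017 (47 mm over all) the jaws meet a pot; 30 to 40 N holds it firmly; open to 62 mm to let it go
- reacher_jaws (a point): where the centre of a held pot lies between the jaws: 275 mm ahead (x) of the grip point and 50 mm to its -y side. The jaws, 28 mm high, are 85 mm apart at the open tips and 110 mm over their outsides, are pivoted 55 mm behind this point and their tips reach 40 mm beyond it
- jaw_left: jaw of the reacher on its +y side; origin on its pivot
- jaw_right: jaw of the reacher on its -y side; origin on its pivot
- mat: flat grey silicone mat, fixed, 380 mm (its x) by 180 mm (its y), 3 mm thick, where the reacher lies with its jaws towards the mat's +x; origin at the centre of its underside
- nest1 (a point): centre of the floor of nest 1 of the carrier, 40 mm above the counter: a square recess 72 mm wide with walls 15 mm high. The nests lie 76 mm apart in a row, nest 1 next to the sealing head, nest 3 next to the handle; y points along the row away from the head. Moves with the carrier
- nest2 (a point): centre of the floor of nest 2 of the carrier, 40 mm above the counter: a square recess 72 mm wide with walls 15 mm high. The nests lie 76 mm apart in a row, nest 1 next to the sealing head, nest 3 next to the handle; y points along the row away from the head. Moves with the carrier
- nest3 (a point): centre of the floor of nest 3 of the carrier, 40 mm above the counter: a square recess 72 mm wide with walls 15 mm high. The nests lie 76 mm apart in a row, nest 1 next to the sealing head, nest 3 next to the handle; y points along the row away from the head. Moves with the carrier
- carrier_handle (a point): grasp point of the carrier's upright black handle plate: 12 mm thick along the rail, 46 mm across it, its top 20 mm above this point, 63 mm clear of the carrier's end wall. Its y points along the rail away from the sealing head; push towards -y
- carrier (a joint): travel of the carrier along its rail, m: 0 at the loading station, 0.27 home under the sealing head; a sprung ball holds it at either end (about 8 N to leave or enter), 2 N between
- lever_bar (a point): middle of the black crossbar (24 mm diameter, 160 mm long, along its y) of the T-shaped hand lever, in front of the sealing head; to be pressed down from above. With the lever up its x is level and points away from the front of the press; the lever's hinge axis runs along y, 179 mm further along x and 110 mm lower, so the bar swings on a 210 mm radius
- lever (a joint): angle of the hand lever, rad: 0 up, sprung (crossbar 110 mm above the hinge), 0.65 fully down (crossbar 21 mm below the hinge). It takes about 12 N at the bar, clicks over at about 0.6 and then stays down by itself, its plate just above the pots
- spray: blue spray bottle, 72 mm diameter, 210 mm high, bystander; origin at the centre of its underside
- salt_jar: glass jar with white cap, 64 mm diameter, 100 mm high, bystander; origin at the centre of its underside
- gn_pan: small steel pan, 108 by 176 by 65 mm, bystander; origin at the centre of its underside

How it is judged:
By the outcome, as a careful person would: the job done as asked, in the order asked, and still so for the second after the job is handed in, with the robot touching nothing.
Of pot1, pot2, pot3 only 2 to 3 are there at a start; the rules pass over those that are not, and their reading is None.
At some moment in a run one of pot1, pot2, pot3 may be knocked a few centimetres aside while the robot is not near it.
It also fails if it takes over 210 s, if anything falls off the work surface, if the arm or the gripper's body presses on something with over 40 N, if the wrist force passes 120 N, or if a joint passes its speed limit or range.

## Working session

There is one attempt and no reset: what is moved stays moved. The work goes in short steps, Python scripts to look and compute and a tool call to move; the robot and the scene stay as the last step left them, time stands still between calls to the robot, and variables do not carry over. Pictures are saved under pics/ and viewed, on a budget of 14 in all, crops included, one or two more only if the job needs it, and the job is handed in when it is done.

Besides the shell and the picture viewer there is one more tool, called after "Call:" in YAML: its name, and indented under it one key for each argument. apply_moves: Moves the arm, as the interface text tells. Its arguments: {"type":"object","properties":{"moves":{"type":"array"}},"required":["moves"]}

```bash
ls; mkdir -p pics; python3 - <<'E'
from cell import bot
import cv2
s=bot.get_state()
print({k:s[k] for k in('time','position','eef_rot','finger_gap')})
for n in('scene','top'):
    d=bot.get_image(n); cv2.imwrite(f'pics/{n}0.png',d['image'][:,:,::-1])
    print(n,{k:d[k] for k in d if k!='image'})
E
```

```text
pics
{'time': 0.0, 'position': array([0.1964288 , 0.48645274, 0.2305436 ]), 'eef_rot': array([[ 9.27273082e-01, -5.71400230e-04,  3.74385236e-01],
       [-3.74385672e-01, -1.42792868e-03,  9.27271982e-01],
       [ 4.75199311e-06, -9.99998817e-01, -1.53800389e-03]]), 'finger_gap': 0.08544796745834853}
scene {'fx': 410.3817478147721, 'fy': 410.3817478147721, 'cx': 314.2421678411126, 'cy': 198.20425665565264, 'k1': -0.035544183189871355, 'position': array([ 1.15729274, -0.03762243,  1.10999562]), 'attitude': array([[-0.08593126,  0.83200984, -0.54806519],
       [ 0.99626885,  0.06733511, -0.05398476],
       [-0.00801182, -0.55065925, -0.83469168]])}
top {'fx': 468.23505825046686, 'fy': 468.23505825046686, 'cx': 319.91581509378375, 'cy': 193.84034666183436, 'k1': 0.04755504062409931, 'position': array([ 0.31239923, -0.0945802 ,  1.62306861]), 'attitude': array([[ 0.02846268, -0.98698372,  0.15828146],
       [-0.9995713 , -0.02701576,  0.01128594],
       [-0.00686295, -0.15853483, -0.98732953]])}
```

View pics/scene0.png

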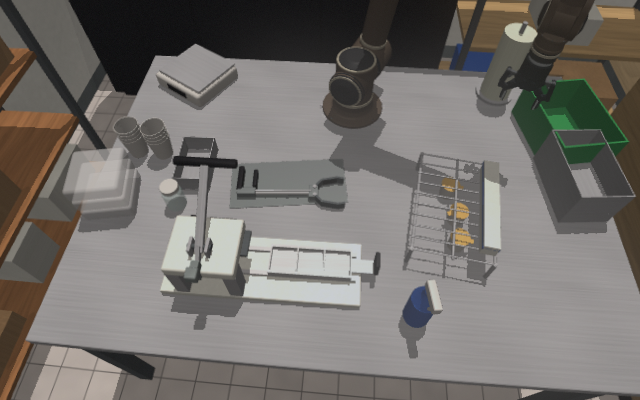

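View pics/top0.png

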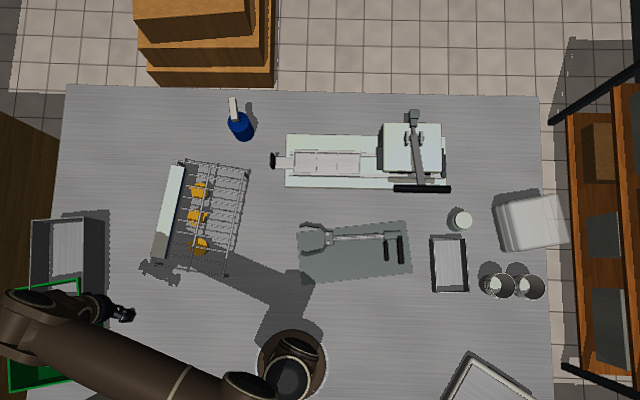

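Both views show three gold-lidded pots under the rack (top: about (200,190), (196,216), (199,246)), with the rack's open front to the right. The reacher lies on its mat with its jaws to the left. The press is at (410,150) in the top view, with its handle at (275,160). Next I'll zoom in for pixel positions.

```bash
cat > h.py <<'E'
import numpy as np, cv2
from cell import bot
def ray(d,u,v):
    K=np.array([[d['fx'],0,d['cx']],[0,d['fy'],d['cy']],[0,0,1.]])
    p=cv2.undistortPoints(np.array([[[u,v]]],float),K,np.array([d['k1'],0,0,0.]))[0,0]
    r=d['attitude']@np.array([p[0],p[1],1]); return d['position'],r/np.linalg.norm(r)
def onz(d,u,v,z):
    o,r=ray(d,u,v); return o+r*(z-o[2])/r[2]
def two(d1,p1,d2,p2):
    o1,r1=ray(d1,*p1);o2,r2=ray(d2,*p2)
    A=np.c_[r1,-r2]; t=np.linalg.lstsq(A,o2-o1,rcond=None)[0]
    a,b=o1+r1*t[0],o2+r2*t[1]; return (a+b)/2,np.linalg.norm(a-b)
def proj(d,P):
    c=d['attitude'].T@(np.array(P)-d['position']); K=np.array([[d['fx'],0,d['cx']],[0,d['fy'],d['cy']],[0,0,1.]])
    x,y=c[0]/c[2],c[1]/c[2]; s=1+d['k1']*(x*x+y*y); return np.array([d['fx']*x*s+d['cx'],d['fy']*y*s+d['cy']])
def crop(d,x0,x1,y0,y1,k,grid=20):
    im=cv2.resize(d['image'][y0:y1,x0:x1,::-1],None,fx=k,fy=k,interpolation=cv2.INTER_CUBIC)
    for x in range(-(-x0//grid)*grid,x1,grid):
        cv2.line(im,((x-x0)*k,0),((x-x0)*k,5),(0,0,255),1); cv2.putText(im,str(x),((x-x0)*k,14),0,.35,(0,0,255),1)
    for y in range(-(-y0//grid)*grid,y1,grid):
        cv2.line(im,(0,(y-y0)*k),(5,(y-y0)*k),(0,0,255),1); cv2.putText(im,str(y),(6,(y-y0)*k+4),0,.35,(0,0,255),1)
    return im
def pots(d,box,z=.055):
    x0,x1,y0,y1=box
    hsv=cv2.cvtColor(d['image'],cv2.COLOR_RGB2HSV)
    m=cv2.inRange(hsv,(12,110,90),(32,255,255)); M=np.zeros_like(m); M[y0:y1,x0:x1]=m[y0:y1,x0:x1]
    M=cv2.morphologyEx(M,cv2.MORPH_CLOSE,np.ones((5,5)))
    cs=[c for c in cv2.findContours(M,0,1)[0] if cv2.contourArea(c)>25]
    out=[]
    for c in cs:
        (u,v),r=cv2.minEnclosingCircle(c); out.append((u,v,r,onz(d,u,v,z)))
    return out
E
python3 - <<'E'
from h import *
s=bot.get_image('scene');t=bot.get_image('top')
cv2.imwrite('pics/a.png',np.hstack([crop(t,140,260,150,290,3),crop(s,400,510,145,285,3)]))
cv2.imwrite('pics/b.png',crop(t,265,455,100,285,3))
cv2.imwrite('pics/c.png',crop(s,155,390,130,310,3))
np.set_printoptions(precision=4,suppress=True)
for p in pots(t,(160,260,160,280)):print('t',p)
for p in pots(s,(400,500,150,280)):print('s',p)
E
```

```text
t (196.5, 245.875, 9.925603866577148, array([0.3773, 0.3287, 0.055 ]))
t (197.0, 216.5, 10.30786418914795, array([0.4754, 0.3341, 0.055 ]))
t (198.0, 190.0, 9.486932754516602, array([0.5657, 0.3371, 0.055 ]))
s (464.0, 236.15383911132812, 10.732182502746582, array([0.5611, 0.3395, 0.055 ]))
s (457.5952453613281, 212.0, 10.595331192016602, array([0.4794, 0.3294, 0.055 ]))
s (452.0566101074219, 185.1226348876953, 10.119166374206543, array([0.3804, 0.3225, 0.055 ]))
```

View pics/a.png

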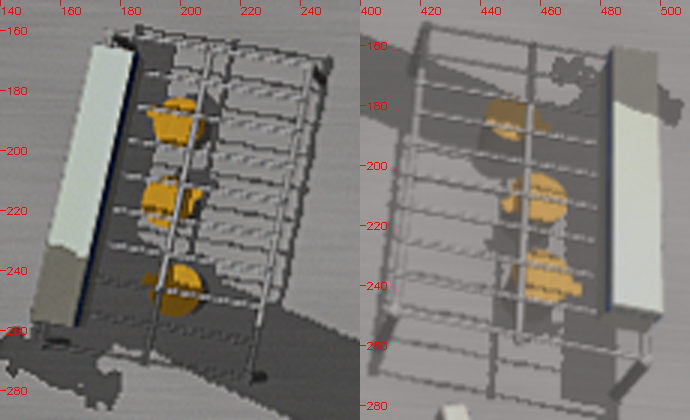

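View pics/b.png

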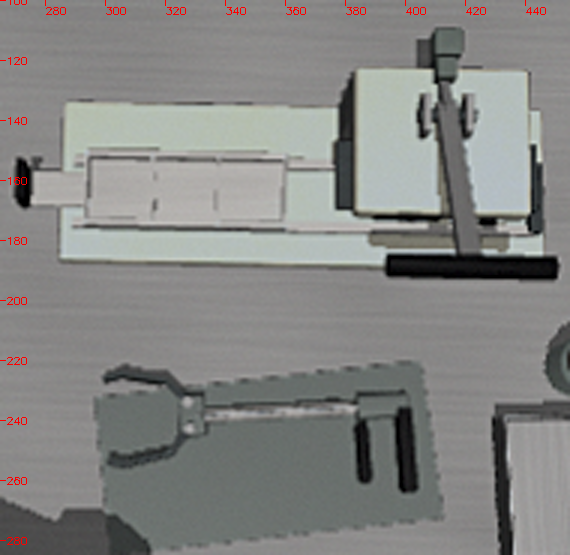

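View pics/c.png

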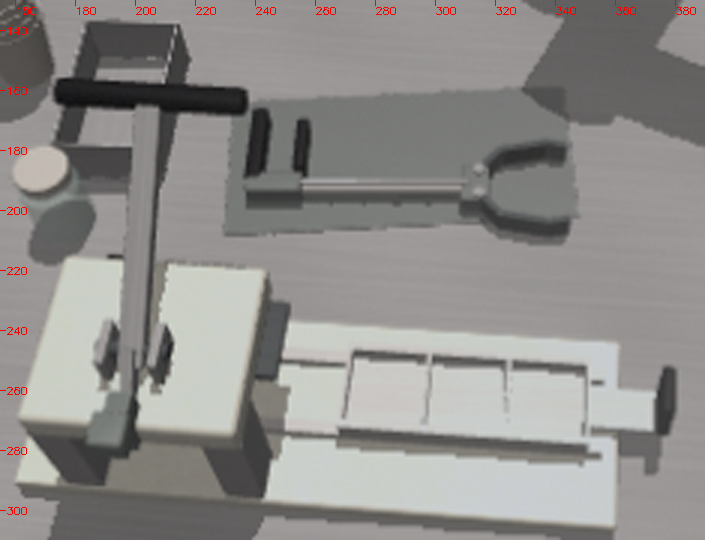

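The views show the lids clearly enough through the wires. The reacher's plates are at about (401,250) and (386,250) in the top view. The lever bar runs (394..451,189), the handle is at (272,161), and the nests span u 294–360, v 152–173. I'll triangulate these.

```bash
python3 - <<'E'
from h import *
np.set_printoptions(precision=4,suppress=True)
s=bot.get_image('scene');t=bot.get_image('top')
P={'grip far':((400,236),(239.5,190)),'grip near':((401.7,263),(243,166.7)),'trig far':((385.7,240),(254.3,188)),'trig near':((387,260.7),(256.7,170)),
'tip +x':((300,225.7),(344.3,206.7)),'tip -x':((301.7,254.3),(343.3,180)),'piv+x':((328.3,233),(315,194)),'piv-x':((328.3,243),(315,187.3)),
'bar R':((450.7,189.3),(174,160.7)),'bar L':((394,188.7),(236.7,164)),'handle top':((272.3,161),(377.7,258)),
'n3 handle-end near':((294,173.3),(350.7,248)),'n1 near':((359,173.3),(270.7,247)),'n3 far':((294.3,152.5),(351,272)),
'postFrontfarTop':((247.5,170.5),(412,266)), 'post front near':((230,272),(422,154)),
'spray':((240,128),(418,312))}
for k,(a,b) in P.items():
    p,e=two(t,a,s,b); print(k,p,round(e,4))
for k,p,z in [('div12',(337,162),.055),('div23',(316,162),.055)]: print(k,onz(t,*p,z))
for k,p in [('mat',(296.7,232.3)),('mat',(405,220.7)),('mat',(412.7,272.7)),('mat',(304.3,284))]: print(k,onz(t,*p,.003))
for k,p in [('floorn1c',(348,162.5)),('n2',(326.5,162.5)),('n3',(305,162.5))]: print(k,onz(t,*p,.04))
for p in [(247.5,170.5),(230,272),(185,166),(164,258)]: print('rack', onz(t,*p,.085))
pa=sorted(pots(t,(160,260,160,280)),key=lambda c:c[3][0]);pb=sorted(pots(s,(400,500,150,280)),key=lambda c:c[3][0])
for a,b in zip(pa,pb): print('pot',*two(t,a[:2],s,b[:2]))
E
```

```text
grip far [ 0.4311 -0.352   0.0224] 0.0017
grip near [ 0.3403 -0.3566  0.0277] 0.0021
trig far [ 0.4165 -0.3053  0.0182] 0.0007
trig near [ 0.3467 -0.3089  0.0228] 0.0003
tip +x [ 0.458  -0.0108  0.0077] 0.0006
tip -x [ 0.36   -0.0197  0.0162] 0.0009
piv+x [ 0.4336 -0.1075  0.0322] 0.0024
piv-x [ 0.4005 -0.1094  0.0217] 0.0004
bar R [ 0.5465 -0.45    0.3078] 0.0008
bar L [ 0.544  -0.2903  0.3071] 0.0009
handle top [0.666  0.0857 0.0868] 0.0008
n3 handle-end near [0.6305 0.0126 0.0646] 0.0013
n1 near [ 0.6396 -0.2121  0.0523] 0.008
n3 far [0.703  0.0152 0.0642] 0.0006
postFrontfarTop [0.6474 0.187  0.0114] 0.0127
post front near [0.2959 0.2146 0.0953] 0.02
spray [0.7915 0.204  0.0389] 0.0116
div12 [ 0.6759 -0.132   0.055 ]
div23 [ 0.6739 -0.0601  0.055 ]
mat [0.4353 0.0004 0.003 ]
mat [ 0.486  -0.3732  0.003 ]
mat [ 0.3095 -0.3989  0.003 ]
mat [ 0.2609 -0.0319  0.003 ]
floorn1c [ 0.6786 -0.1705  0.04  ]
n2 [ 0.6766 -0.0961  0.04  ]
n3 [ 0.6746 -0.0217  0.04  ]
rack [0.6316 0.168  0.085 ]
rack [0.2951 0.2065 0.085 ]
rack [0.6411 0.3778 0.085 ]
rack [0.3345 0.4225 0.085 ]
pot [0.3779 0.3256 0.058 ] 0.004469223161430706
pot [0.4757 0.3335 0.0496] 0.004072316544610824
pot [0.5648 0.3363 0.0613] 0.0018102948031020892
```

```bash
cat >> h.py <<'E'
def plan(x,y,z,ang=None,n=1):
    """shift (tool axes, /250mm) and turn (/180) to reach world x,y,z with tool z at heading ang deg (mod 180)"""
    s=bot.get_state(); R=np.array(s['eef_rot']); p=np.array(s['position'])
    sh=R.T@(np.array([x,y,z])-p)/.25
    a=np.degrees(np.arctan2(R[1,2],R[0,2])); tr=0 if ang is None else -((ang-a+90)%180-90)/180
    print('at',p.round(4),'head',round(a,2),'gap',round(s['finger_gap'],4),'F',np.round(s['ft_force'],1),'t',round(s['time'],1),'q6',round(s['q'][5],2))
    print('shift',(sh/n).round(3),'turn',round(tr,4),'x',n)
E
python3 -c "
from h import *
plan(.378,-.3315,.20,93.4,3)"
```

```text
at [0.1966 0.4867 0.231 ] head 68.0 gap 0.0856 F [-0.1 -0.3  0.4] t 0.3 q6 1.57
shift [ 0.633  0.042 -0.921] turn -0.1411 x 3
```

Call:
apply_moves:
  moves:
    - [0, [0.633, 0, -0.921], 0]
    - [0, [0.633, 0, -0.921], 0]
    - [0, [0.633, 0, -0.921], 0]
    - [0, [0.633, 0, -0.921], 0]
    - [0, [0.633, 0, -0.921], 0]
    - [0, [0.633, 0, -0.921], 0]
    - [0, [0.633, 0, -0.921], 0]
    - [0, [0.633, 0, -0.921], 0]
    - [0, [0.633, 0, -0.921], 0]

```text
time: 1.05
position: [0.2574, 0.2129, 0.2317]
eef_rot: [[0.926, 0.001, 0.378], [-0.378, 0.001, 0.926], [0.001, -1.0, 0.001]]
ft_force: [0.4, 0.9, -0.7]
finger_gap: 0.0855
```

Call:
apply_moves:
  moves:
    - [0, [0.633, 0, -0.921], 0]
    - [0, [0.633, 0, -0.921], 0]
    - [0, [0.633, 0, -0.921], 0]
    - [0, [0.633, 0, -0.921], 0]
    - [0, [0.633, 0, -0.921], 0]
    - [0, [0.633, 0, -0.921], 0]
    - [0, [0.633, 0, -0.921], 0]
    - [0, [0.633, 0, -0.921], 0]
    - [0, [0.633, 0, -0.921], 0]

```text
time: 1.8
position: [0.3183, -0.0594, 0.231]
eef_rot: [[0.926, -0.001, 0.378], [-0.378, 0.001, 0.926], [-0.001, -1.0, 0.0]]
ft_force: [-1.1, -0.1, -0.3]
finger_gap: 0.0856
```

Call:
apply_moves:
  moves:
    - [0, [0.633, 0.3, -0.921], -0.141]
    - [0, [0.633, 0.3, -0.921], -0.141]
    - [0, [0.633, 0.3, -0.921], -0.141]
    - [0, [0.633, 0.3, -0.921], -0.141]
    - [0, [0.633, 0.3, -0.921], -0.141]
    - [0, [0.633, 0.3, -0.921], -0.141]
    - [0, [0.633, 0.3, -0.921], -0.141]
    - [0, [0.633, 0.3, -0.921], -0.141]
    - [0, [0.633, 0.3, -0.921], -0.141]
    - [0, [0.633, 0.3, -0.921], -0.141]

```text
time: 2.63
position: [0.3793, -0.3304, 0.1551]
eef_rot: [[0.998, -0.002, -0.061], [0.061, 0.002, 0.998], [-0.002, -1.0, 0.002]]
ft_force: [0.5, 0.6, -0.1]
finger_gap: 0.0858
```

```bash
python3 - <<'E'
from h import *
plan(.378,-.3315,.008,93.4)
s=bot.get_image('scene');t=bot.get_image('top')
cv2.imwrite('pics/d.png',np.hstack([crop(t,340,440,180,300,4),crop(s,215,315,110,230,4)]))
E
```

```text
at [ 0.3793 -0.3304  0.1551] head 93.48 gap 0.0858 F [ 0.5  0.6 -0.1] t 2.6 q6 -0.78
shift [-0.005  0.588 -0.006] turn 0.0004 x 1
```

View pics/d.png

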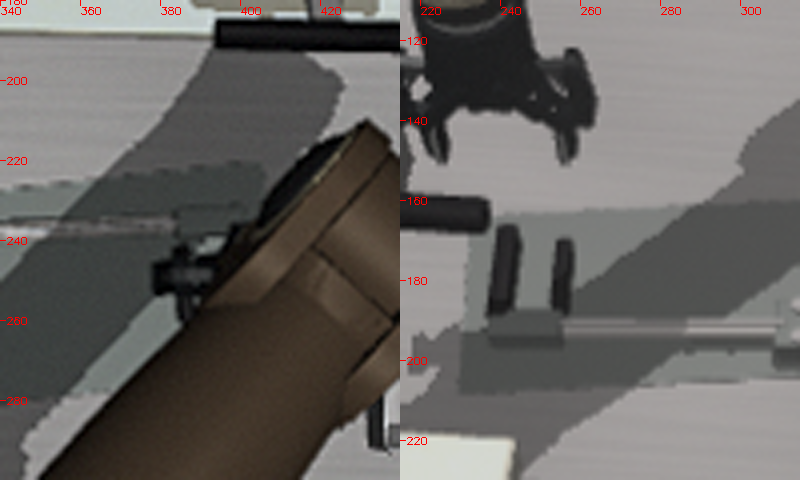

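The fingers straddle both plates: at scene (220–265,150), lined up with plates at (243,170) and (255,175). I'll descend.

Call:
apply_moves:
  moves:
    - [0, [-0.005, 0.3, -0.006], 0]
    - [0, [-0.005, 0.3, -0.006], 0]
    - [0, [-0.005, 0.46, -0.006], 0]
    - [0, [-0.005, 0.5, -0.006], 0]
    - [0, [-0.005, 0.54, -0.006], 0]
    - [0, [-0.005, 0.565, -0.006], 0]
    - [0, [-0.005, 0.59, -0.006], 0]
    - [0, [-0.005, 0.59, -0.006], 0]
    - [0, [-0.005, 0.59, -0.006], 0]

```text
time: 3.48
position: [0.3777, -0.3336, 0.01]
eef_rot: [[0.998, 0.001, -0.059], [0.059, -0.001, 0.998], [0.001, -1.0, -0.001]]
ft_force: [-0.3, 0.5, 0.4]
finger_gap: 0.0854
```

Call:
apply_moves:
  moves:
    - [0.1, [0, 0, 0], 0]
    - [0.15, [0, 0, 0], 0]
    - [0.2, [0, 0, 0], 0]
    - [0.22, [0, 0, 0], 0]
    - [0.24, [0, 0, 0], 0]
    - [0.25, [0, 0, 0], 0]
    - [0.25, [0, 0, 0], 0]
    - [0.25, [0, 0, 0], 0]

```text
time: 4.15
position: [0.377, -0.3328, 0.0091]
eef_rot: [[0.998, 0.0, -0.059], [0.059, 0.0, 0.998], [0.0, -1.0, 0.0]]
ft_force: [-0.7, 4.2, 6.4]
finger_gap: 0.0639
```

Call:
apply_moves:
  moves:
    - [0.265, [0, 0, 0], 0]
    - [0.265, [0, -0.005, 0], 0]
    - [0.275, [0, -0.01, 0], 0]
    - [0.275, [0, -0.01, 0], 0]
    - [0.275, [0, -0.01, 0], 0]
    - [0.275, [0, -0.01, 0], 0]

```text
time: 4.65
position: [0.3768, -0.333, 0.011]
eef_rot: [[0.998, -0.001, -0.059], [0.059, 0.0, 0.998], [-0.001, -1.0, 0.0]]
ft_force: [0.0, -0.4, -1.3]
finger_gap: 0.0621
```

Call:
apply_moves:
  moves:
    - [0.275, [0, -0.05, 0], 0]
    - [0.275, [0, -0.1, 0], 0]
    - [0.275, [0, -0.1, 0], 0]
    - [0.275, [-0.02, -0.1, 0.15], 0]
    - [0.275, [-0.04, -0.1, 0.3], 0]
    - [0.275, [-0.06, -0.1, 0.45], 0]
    - [0.275, [-0.08, -0.1, 0.6], 0]
    - [0.275, [-0.092, -0.1, 0.707], 0]
    - [0.275, [-0.092, -0.1, 0.707], 0]
    - [0.275, [-0.092, -0.1, 0.707], 0]

```text
time: 5.48
position: [0.3432, -0.1569, 0.0359]
eef_rot: [[0.998, -0.0, -0.062], [0.062, -0.0, 0.998], [-0.0, -1.0, -0.0]]
ft_force: [0.3, -1.0, -2.6]
finger_gap: 0.062
```

```bash
python3 - <<'E'
from h import *
plan(.378,-.158,.013,93.4)
s=bot.get_image('scene');t=bot.get_image('top')
cv2.imwrite('pics/e.png',np.hstack([crop(t,180,380,170,290,3)[:, :],]))
a=crop(t,150,350,170,290,4);b=crop(s,260,460,130,270,3)
b=cv2.copyMakeBorder(b,0,0,0,800-b.shape[1],0)[:410]
cv2.imwrite('pics/e.png',np.vstack([a[:, :800],b[:120]]))
a=crop(t,170,350,170,270,4);b=crop(s,260,460,140,240,3)
b=cv2.copyMakeBorder(b,0,0,0,120,0)
cv2.imwrite('pics/e.png',np.vstack([cv2.resize(a,(540,300)),b[:,:540]]))
for im,bx in((t,(160,260,160,280)),(s,(400,500,150,280))):
    print([p[3].round(3) for p in pots(im,bx)])
E
```

```text
at [ 0.3432 -0.1569  0.0359] head 93.54 gap 0.062 F [ 0.3 -1.  -2.6] t 5.5 q6 -0.49
shift [ 0.139  0.092 -0.013] turn 0.0008 x 1
[array([0.377, 0.329, 0.055]), array([0.475, 0.334, 0.055]), array([0.566, 0.337, 0.055])]
[array([0.561, 0.339, 0.055]), array([0.479, 0.329, 0.055]), array([0.375, 0.323, 0.055])]
```

View pics/e.png

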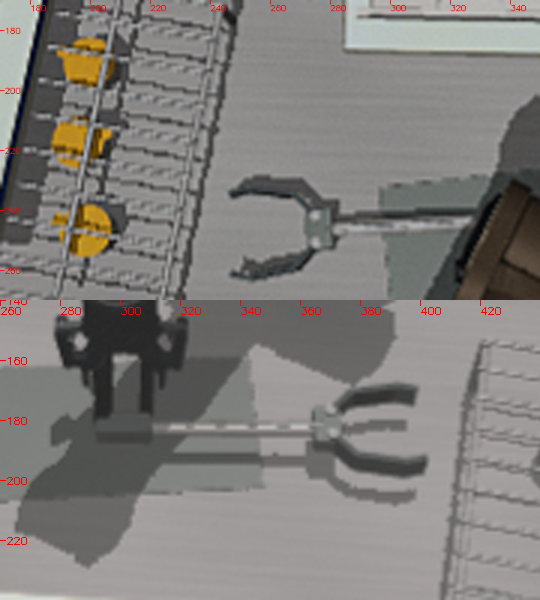

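The reacher is held level and lifted, with its jaws open. The tips are at top (247,234) and (248,261) and at scene (402,194) and (398,172). I'll check this against the kinematic prediction.

```bash
cat >> h.py <<'E'
def tcp_for(j,h,L=.275,W=.057):
    """TCP xy putting jaw point at j with reacher heading h deg"""
    a=np.radians(h); x=np.array([np.cos(a),np.sin(a)]); y=np.array([-x[1],x[0]]); return np.array(j)-L*x+W*y
E
python3 - <<'E'
from h import *
np.set_printoptions(precision=4,suppress=True)
s=bot.get_image('scene');t=bot.get_image('top')
r=[two(t,a,s,b) for a,b in [((247.3,234),(402.3,194)),((248.3,260.7),(398.3,171.7)),((275,241.7),(370.7,185)),((275,250.7),(370,178.3))]]
for p,e in r: print(p,e)
T=(r[0][0]+r[1][0])/2;V=(r[2][0]+r[3][0])/2
d=(T-V)[:2];print('heading',np.degrees(np.arctan2(d[1],d[0])),'len',np.linalg.norm(d),'jaw pt',V[:2]+d/np.linalg.norm(d)*.055)
p=np.array(bot.get_state()['position'])[:2];print('pred',(.384,.12)); 
for n,j,h in(('A pre',(.379,.20),93.5),('A',(.377,.325),93.5)): print(n,tcp_for(j,h)); plan(*tcp_for(j,h),.014,h)
E
```

```text
[0.4218 0.1649 0.0473] 0.002796582887960743
[0.3332 0.1562 0.0448] 0.0009416037044314723
[0.3982 0.068  0.0516] 0.0017021015158754534
[0.3686 0.0666 0.0469] 0.002884980945914134
heading 93.62012158880576 len 0.09343404353215654 jaw pt [0.3799 0.1222]
pred (0.384, 0.12)
A pre [ 0.3389 -0.078 ]
at [ 0.344  -0.1588  0.0363] head 93.33 gap 0.0623 F [-0.  -0.2 -2.1] t 5.7 q6 -0.49
shift [-0.002  0.089  0.324] turn -0.001 x 1
A [0.3369 0.047 ]
at [ 0.344  -0.1588  0.0363] head 93.33 gap 0.0623 F [-0.  -0.2 -2.1] t 5.7 q6 -0.49
shift [0.019 0.089 0.824] turn -0.001 x 1
```

Call:
apply_moves:
  moves:
    - [0.275, [0.006, 0.05, 0.12], 0]
    - [0.275, [0.01, 0.089, 0.24], 0]
    - [0.275, [0.015, 0.089, 0.34], 0]
    - [0.275, [0.019, 0.089, 0.44], 0]
    - [0.275, [0.023, 0.089, 0.52], 0]
    - [0.275, [0.026, 0.089, 0.6], 0]
    - [0.275, [0.029, 0.089, 0.67], 0]
    - [0.275, [0.031, 0.089, 0.73], 0]
    - [0.275, [0.033, 0.089, 0.78], 0]
    - [0.275, [0.035, 0.089, 0.824], 0]
    - [0.275, [0.035, 0.089, 0.824], 0]

```text
time: 6.6
position: [0.3408, 0.0489, 0.014]
eef_rot: [[0.998, -0.0, -0.06], [0.06, 0.0, 0.998], [0.0, -1.0, 0.0]]
ft_force: [0.7, -0.5, -1.7]
finger_gap: 0.0618
```

```bash
python3 - <<'E'
from h import *
plan(0.341,.047,.014,93.4)
s=bot.get_image('scene');t=bot.get_image('top')
cv2.imwrite('pics/f.png',np.hstack([crop(t,150,270,160,280,3),crop(s,400,510,145,265,3)]))
E
```

```text
at [0.3408 0.0489 0.014 ] head 93.43 gap 0.0618 F [ 0.7 -0.5 -1.7] t 6.6 q6 0.08
shift [ 0.     0.    -0.008] turn 0.0002 x 1
```

View pics/f.png

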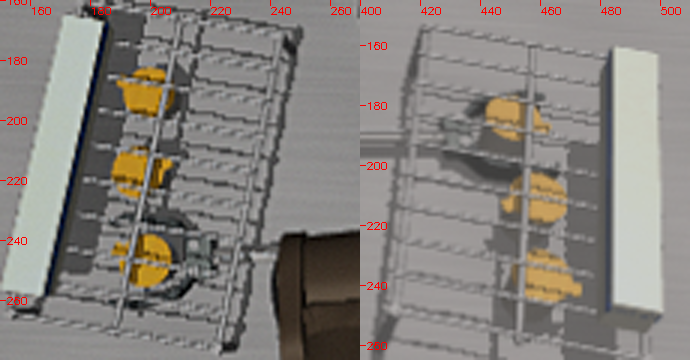

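The jaws surround pot A (top (195,246)) without touching its neighbour. I'll squeeze gradually.

Call:
apply_moves:
  moves:
    - [0.3, [0, 0, 0], 0]
    - [0.33, [0, 0, 0], 0]
    - [0.36, [0, 0, 0], 0]
    - [0.39, [0, 0, 0], 0]
    - [0.42, [0, 0, 0], 0]
    - [0.44, [0, 0, 0], 0]
    - [0.46, [0, 0, 0], 0]
    - [0.48, [0, 0, 0], 0]
    - [0.5, [0, 0, 0], 0]
    - [0.5, [0, 0, 0], 0]
    - [0.5, [0, 0, 0], 0]

```text
time: 7.62
position: [0.34, 0.0482, 0.0141]
eef_rot: [[0.998, -0.0, -0.059], [0.059, -0.0, 0.998], [-0.0, -1.0, -0.0]]
ft_force: [-1.4, -1.3, -1.0]
finger_gap: 0.043
```

Call:
apply_moves:
  moves:
    - [0.52, [0, 0, 0], 0]
    - [0.54, [0, 0, 0], 0]
    - [0.56, [0, 0, 0], 0]
    - [0.56, [0, 0, 0], 0]
    - [0.56, [0, 0, 0], 0]

```text
time: 8.03
position: [0.3401, 0.0482, 0.0141]
eef_rot: [[0.998, -0.0, -0.059], [0.059, 0.0, 0.998], [-0.0, -1.0, 0.0]]
ft_force: [-2.1, -2.6, 1.5]
finger_gap: 0.0422
```

```bash
python3 - <<'E'
from h import *
plan(0.341,.047,.014,93.4)
s=bot.get_image('scene');t=bot.get_image('top')
cv2.imwrite('pics/g.png',np.hstack([crop(t,170,260,200,280,5),crop(s,400,510,145,225,3,20)[:, :].repeat(1,0)] if 0 else [crop(t,170,250,200,280,5),crop(s,410,490,145,225,5)]))
E
```

```text
at [0.3401 0.0482 0.0141] head 93.4 gap 0.0422 F [-2.1 -2.6  1.5] t 8.0 q6 0.08
shift [ 0.003  0.    -0.005] turn -0.0 x 1
```

View pics/g.png

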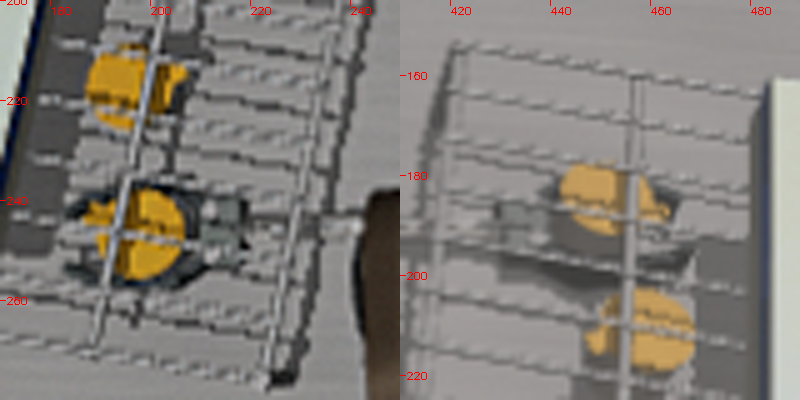

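Squeeze has stalled at 42 mm with the jaws wrapped round pot A (top (198,246)), so it's held. I'll draw it out straight and then shift sideways.

Call:
apply_moves:
  moves:
    - [0.54, [0, 0, -0.03], 0]
    - [0.54, [0, 0, -0.08], 0]
    - [0.54, [0, 0, -0.14], 0]
    - [0.54, [0, 0, -0.21], 0]
    - [0.54, [0, 0, -0.28], 0]
    - [0.54, [0, 0, -0.35], 0]
    - [0.54, [0, 0, -0.42], 0]
    - [0.54, [0, 0, -0.49], 0]
    - [0.54, [0, 0, -0.56], 0]
    - [0.54, [0, 0, -0.63], 0]
    - [0.54, [0, 0, -0.68], 0]
    - [0.54, [0, 0, -0.7], 0]

```text
time: 9.13
position: [0.3509, -0.1276, 0.0141]
eef_rot: [[0.998, 0.001, -0.057], [0.057, 0.001, 0.998], [0.001, -1.0, 0.001]]
ft_force: [-0.6, 2.9, 0.8]
finger_gap: 0.0419
```

Call:
apply_moves:
  moves:
    - [0.54, [-0.02, 0, -0.02], 0]
    - [0.54, [-0.06, 0, -0.06], 0]
    - [0.54, [-0.11, 0, -0.1], 0]
    - [0.54, [-0.17, 0, -0.15], 0]
    - [0.54, [-0.23, 0, -0.2], 0]
    - [0.54, [-0.27, 0, -0.22], 0]
    - [0.54, [-0.287, 0, -0.224], 0]
    - [0.54, [-0.287, 0, -0.224], 0]

```text
time: 9.8
position: [0.2819, -0.1871, 0.0143]
eef_rot: [[0.998, 0.001, -0.057], [0.057, -0.001, 0.998], [0.001, -1.0, -0.001]]
ft_force: [1.2, -0.6, 0.9]
finger_gap: 0.0418
```

```bash
python3 - <<'E'
from h import *
plan(0.341,.047,.014,93.4)
s=bot.get_image('scene');t=bot.get_image('top')
print([ (p[:3],p[3].round(3)) for p in pots(t,(160,300,150,310))]);print([(p[:3],p[3].round(3)) for p in pots(s,(300,500,100,280))])
cv2.imwrite('pics/h.png',np.hstack([crop(t,170,300,160,290,3),crop(s,340,470,120,250,3)]))
E
```

```text
at [ 0.2819 -0.1871  0.0143] head 93.25 gap 0.0418 F [ 1.2 -0.6  0.9] t 9.8 q6 -0.64
shift [0.289 0.001 0.921] turn -0.0008 x 1
[((266.5, 263.5, 10.12432861328125), array([0.326, 0.093, 0.055])), ((197.0, 216.5, 10.30786418914795), array([0.475, 0.334, 0.055])), ((198.0, 190.0, 9.486932754516602), array([0.566, 0.337, 0.055]))]
[((464.0, 236.15383911132812, 10.732182502746582), array([0.561, 0.339, 0.055])), ((457.5952453613281, 212.0, 10.595331192016602), array([0.479, 0.329, 0.055])), ((378.0, 166.5, 10.30786418914795), array([0.325, 0.09 , 0.055]))]
```

View pics/h.png

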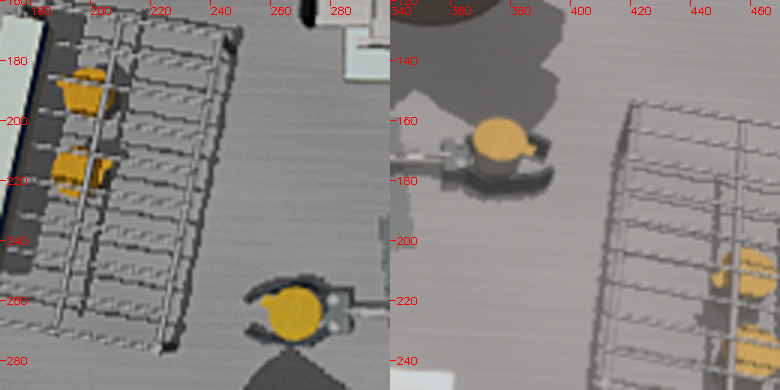

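Pot A is out and upright at about (0.326, 0.091). Next I release it, back off, and go for the middle pot with heading 90°.

Call:
apply_moves:
  moves:
    - [0.48, [0, 0, 0], 0]
    - [0.42, [0, 0, 0], 0]
    - [0.36, [0, 0, 0], 0]
    - [0.3, [0, 0, 0], 0]
    - [0.275, [0, 0, 0], 0]
    - [0.275, [0, 0, 0], 0]
    - [0.275, [0, 0, 0], 0]
    - [0.275, [0, 0, -0.04], 0]
    - [0.275, [0, 0, -0.14], 0]
    - [0.275, [0, 0, -0.26], 0]
    - [0.275, [0, 0, -0.4], 0]
    - [0.275, [0, 0, -0.4], 0]

```text
time: 10.9
position: [0.2897, -0.2929, 0.0148]
eef_rot: [[0.998, 0.002, -0.056], [0.056, -0.005, 0.998], [0.002, -1.0, -0.005]]
ft_force: [1.5, 0.2, -0.9]
finger_gap: 0.0621
```

Call:
apply_moves:
  moves:
    - [0.275, [0.12, 0, 0], 0]
    - [0.275, [0.25, 0, 0], 0.01]
    - [0.275, [0.38, 0, 0.05], 0.018]
    - [0.275, [0.48, 0, 0.15], 0.018]
    - [0.275, [0.545, 0, 0.26], 0.018]
    - [0.275, [0.545, 0, 0.317], 0.018]
    - [0.275, [0.545, 0, 0.317], 0.018]
    - [0.275, [0.545, 0, 0.317], 0.018]

```text
time: 11.57
position: [0.4194, -0.1994, 0.0138]
eef_rot: [[1.0, -0.001, -0.004], [0.004, -0.0, 1.0], [-0.001, -1.0, -0.0]]
ft_force: [-0.0, -0.3, -2.6]
finger_gap: 0.0623
```

```bash
python3 - <<'E'
from h import *
plan(0.419,.054,.014,90)
s=bot.get_image('scene');t=bot.get_image('top')
print([ (p[:3],p[3].round(3)) for p in pots(t,(160,300,150,310))]);print([(p[:3],p[3].round(3)) for p in pots(s,(300,500,100,280))])
E
```

```text
at [ 0.4194 -0.1994  0.0138] head 90.24 gap 0.0623 F [-0.  -0.3 -2.6] t 11.6 q6 -0.45
shift [ 2.000e-03 -1.000e-03  1.014e+00] turn 0.0013 x 1
[((266.5, 265.0, 9.962529182434082), array([0.321, 0.093, 0.055])), ((197.0, 216.5, 10.30786418914795), array([0.475, 0.334, 0.055])), ((198.0, 190.0, 9.486932754516602), array([0.566, 0.337, 0.055]))]
[((464.0, 236.15383911132812, 10.732182502746582), array([0.561, 0.339, 0.055])), ((457.5952453613281, 212.0, 10.595331192016602), array([0.479, 0.329, 0.055])), ((377.5, 166.0, 9.708344459533691), array([0.323, 0.088, 0.055]))]
```

Call:
apply_moves:
  moves:
    - [0.275, [0, 0, 0.14], 0]
    - [0.275, [0, 0, 0.27], 0]
    - [0.275, [0, 0, 0.39], 0]
    - [0.275, [0, 0, 0.5], 0]
    - [0.275, [0, 0, 0.6], 0]
    - [0.275, [0, 0, 0.69], 0]
    - [0.275, [0, 0, 0.77], 0]
    - [0.275, [0, 0, 0.85], 0]
    - [0.275, [0, 0, 0.92], 0]
    - [0.275, [0.002, 0, 0.97], 0]
    - [0.275, [0.002, 0, 1.0], 0]
    - [0.275, [0.002, 0, 1.0], 0]

```text
time: 12.67
position: [0.4196, 0.0508, 0.0142]
eef_rot: [[1.0, 0.0, -0.003], [0.003, 0.0, 1.0], [0.0, -1.0, 0.0]]
ft_force: [-0.2, -0.6, -1.9]
finger_gap: 0.0619
```

Call:
apply_moves:
  moves:
    - [0.3, [0, 0, 0], 0]
    - [0.33, [0, 0, 0], 0]
    - [0.36, [0, 0, 0], 0]
    - [0.39, [0, 0, 0], 0]
    - [0.42, [0, 0, 0], 0]
    - [0.45, [0, 0, 0], 0]
    - [0.48, [0, 0, 0], 0]
    - [0.5, [0, 0, 0], 0]
    - [0.52, [0, 0, 0], 0]
    - [0.54, [0, 0, 0], 0]
    - [0.56, [0, 0, 0], 0]
    - [0.56, [0, 0, 0], 0]

```text
time: 13.67
position: [0.4194, 0.0507, 0.0142]
eef_rot: [[1.0, 0.0, -0.003], [0.003, 0.0, 1.0], [0.0, -1.0, 0.0]]
ft_force: [0.5, -3.1, 1.8]
finger_gap: 0.0442
```

```bash
python3 - <<'E'
from h import *
plan(*tcp_for((.417,.09),90,W=.055),.014,90)
s=bot.get_image('scene');t=bot.get_image('top')
print([ (p[:3],p[3].round(3)) for p in pots(t,(160,300,150,310))]);print([(p[:3],p[3].round(3)) for p in pots(s,(300,500,100,280))])
E
```

```text
at [0.4194 0.0507 0.0142] head 90.15 gap 0.0442 F [ 0.5 -3.1  1.8] t 13.7 q6 0.12
shift [-0.232  0.001 -0.942] turn 0.0008 x 1
[((196.7093048095703, 217.47674560546875, 10.313115119934082), array([0.472, 0.335, 0.055])), ((198.0, 190.0, 9.486932754516602), array([0.566, 0.337, 0.055]))]
[((464.0, 236.15383911132812, 10.732182502746582), array([0.561, 0.339, 0.055])), ((457.71429443359375, 212.0, 10.714377403259277), array([0.479, 0.33 , 0.055]))]
```

Call:
apply_moves:
  moves:
    - [0.54, [0, 0, -0.03], 0]
    - [0.54, [0, 0, -0.08], 0]
    - [0.54, [0, 0, -0.14], 0]
    - [0.54, [0, 0, -0.21], 0]
    - [0.54, [0, 0, -0.28], 0]
    - [0.54, [0, 0, -0.35], 0]
    - [0.54, [0, 0, -0.42], 0]
    - [0.54, [0, 0, -0.49], 0]
    - [0.54, [0, 0, -0.56], 0]
    - [0.54, [0, 0, -0.63], 0]
    - [0.54, [0, 0, -0.68], 0]
    - [0.54, [0, 0, -0.7], 0]

```text
time: 14.77
position: [0.4195, -0.1249, 0.0139]
eef_rot: [[1.0, 0.0, -0.002], [0.002, 0.002, 1.0], [0.0, -1.0, 0.002]]
ft_force: [-0.8, 3.3, 1.9]
finger_gap: 0.0438
```

Call:
apply_moves:
  moves:
    - [0.54, [-0.02, 0, -0.02], 0]
    - [0.54, [-0.06, 0, -0.06], 0]
    - [0.54, [-0.11, 0, -0.11], 0]
    - [0.54, [-0.15, 0, -0.16], 0]
    - [0.54, [-0.19, 0, -0.21], 0]
    - [0.54, [-0.22, 0, -0.24], 0]
    - [0.54, [-0.22, 0, -0.242], 0]
    - [0.54, [-0.22, 0, -0.242], 0]

```text
time: 15.43
position: [0.3647, -0.1856, 0.0143]
eef_rot: [[1.0, 0.0, -0.002], [0.002, -0.002, 1.0], [0.0, -1.0, -0.002]]
ft_force: [0.3, -2.9, 2.1]
finger_gap: 0.0442
```

```bash
python3 - <<'E'
from h import *
plan(*tcp_for((.417,.09),90,W=.055),.014,90)
s=bot.get_image('scene');t=bot.get_image('top')
print([ (p[:3],p[3].round(3)) for p in pots(t,(160,300,150,310))]);print([(p[:3],p[3].round(3)) for p in pots(s,(300,500,100,280))])
E
```

```text
at [ 0.3647 -0.1856  0.0143] head 90.09 gap 0.0442 F [ 0.3 -2.9  2.1] t 15.4 q6 -0.47
shift [-0.011  0.001  0.002] turn 0.0005 x 1
[((266.5, 264.5, 10.12432861328125), array([0.322, 0.093, 0.055])), ((266.31817626953125, 234.77272033691406, 10.391016006469727), array([0.42 , 0.099, 0.055])), ((198.0, 190.0, 9.486932754516602), array([0.566, 0.337, 0.055]))]
[((464.0, 236.15383911132812, 10.732182502746582), array([0.561, 0.339, 0.055])), ((380.0, 191.0, 10.198139190673828), array([0.421, 0.096, 0.055])), ((377.5, 165.5, 9.823541641235352), array([0.321, 0.088, 0.055]))]
```

Call:
apply_moves:
  moves:
    - [0.48, [0, 0, 0], 0]
    - [0.42, [0, 0, 0], 0]
    - [0.36, [0, 0, 0], 0]
    - [0.3, [0, 0, 0], 0]
    - [0.275, [0, 0, 0], 0]
    - [0.275, [0, 0, 0], 0]
    - [0.275, [0, 0, 0], 0]
    - [0.275, [0, 0, -0.04], 0]
    - [0.275, [0, 0, -0.14], 0]
    - [0.275, [0, 0, -0.26], 0]
    - [0.275, [0, 0, -0.4], 0]
    - [0.275, [0, 0, -0.4], 0]

```text
time: 16.53
position: [0.3662, -0.2908, 0.0147]
eef_rot: [[1.0, 0.002, 0.001], [-0.001, -0.004, 1.0], [0.002, -1.0, -0.004]]
ft_force: [0.1, 0.3, -0.8]
finger_gap: 0.0623
```

Call:
apply_moves:
  moves:
    - [0.275, [0, -0.12, 0], 0]
    - [0.275, [0, -0.25, 0], 0]
    - [0.275, [0.05, -0.344, 0], 0]
    - [0.275, [0.15, -0.344, 0.08], 0.01]
    - [0.275, [0.26, -0.344, 0.2], 0.02]
    - [0.275, [0.36, -0.344, 0.33], 0.034]
    - [0.275, [0.382, -0.344, 0.46], 0.034]
    - [0.275, [0.382, -0.344, 0.55], 0.034]
    - [0.275, [0.382, -0.344, 0.573], 0.034]
    - [0.275, [0.382, -0.344, 0.573], 0.034]

```text
time: 17.37
position: [0.4602, -0.1404, 0.0999]
eef_rot: [[0.995, -0.0, 0.101], [-0.101, -0.0, 0.995], [-0.0, -1.0, -0.0]]
ft_force: [-0.5, 0.5, -2.1]
finger_gap: 0.0622
```

```bash
python3 - <<'E'
from h import *
plan(*tcp_for((.545,.125),84,W=.055),.014,84)
s=bot.get_image('scene');t=bot.get_image('top')
print([ (p[:3],p[3].round(3)) for p in pots(t,(160,300,150,310))]);print([(p[:3],p[3].round(3)) for p in pots(s,(300,500,100,280))])
cv2.imwrite('pics/i.png',np.hstack([crop(t,170,300,160,290,3),crop(s,340,470,150,280,3)]))
E
```

```text
at [ 0.4602 -0.1404  0.0999] head 84.18 gap 0.0622 F [-0.5  0.5 -2.1] t 17.4 q6 -0.19
shift [ 0.006  0.344 -0.009] turn 0.001 x 1
[((266.5, 264.5, 10.12432861328125), array([0.322, 0.093, 0.055])), ((266.6739196777344, 235.4130401611328, 10.317594528198242), array([0.418, 0.097, 0.055])), ((198.0, 190.0, 9.486932754516602), array([0.566, 0.337, 0.055]))]
[((464.0, 236.15383911132812, 10.732182502746582), array([0.561, 0.339, 0.055])), ((379.631591796875, 191.0, 9.837125778198242), array([0.421, 0.095, 0.055])), ((377.5, 165.5, 9.823541641235352), array([0.321, 0.088, 0.055]))]
```

View pics/i.png

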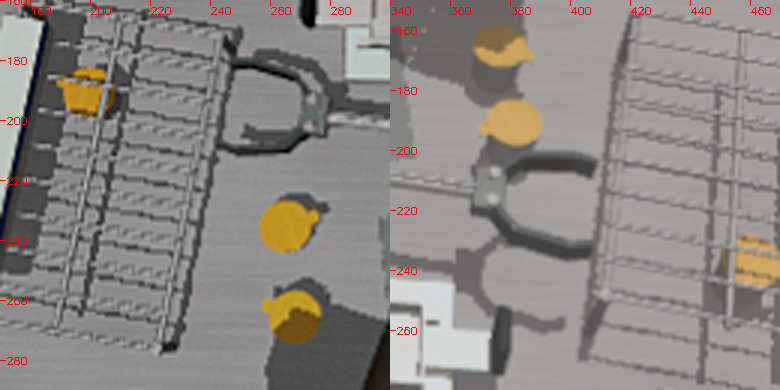

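The tips sit just short of the rack front, and the base corner at (284,187) is clear of the jaws. Pots A and B stand clear. I'll back off slightly, lower, and go in.

Call:
apply_moves:
  moves:
    - [0.275, [0, 0.0, -0.03], 0]
    - [0.275, [0, 0.1, -0.03], 0]
    - [0.275, [0, 0.22, -0.03], 0]
    - [0.275, [0, 0.32, -0.03], 0]
    - [0.275, [0, 0.344, -0.03], 0]
    - [0.275, [0, 0.344, -0.03], 0]
    - [0.275, [0, 0.344, -0.03], 0]

```text
time: 18.05
position: [0.4596, -0.15, 0.0147]
eef_rot: [[0.994, 0.0, 0.105], [-0.105, -0.0, 0.994], [0.0, -1.0, -0.0]]
ft_force: [0.9, -0.2, -1.0]
finger_gap: 0.0621
```

```bash
python3 -c "
from h import *
plan(*tcp_for((.562,.333),84,W=.055),.014,84)"
```

```text
at [ 0.4596 -0.15    0.0147] head 83.95 gap 0.0621 F [ 0.9 -0.2 -1. ] t 18.1 q6 -0.21
shift [-0.016  0.003  0.864] turn -0.0003 x 1
```

Call:
apply_moves:
  moves:
    - [0.275, [-0.003, 0, 0.12], 0]
    - [0.275, [-0.006, 0, 0.24], 0]
    - [0.275, [-0.009, 0, 0.35], 0]
    - [0.275, [-0.01, 0, 0.45], 0]
    - [0.275, [-0.012, 0, 0.54], 0]
    - [0.275, [-0.013, 0, 0.62], 0]
    - [0.275, [-0.014, 0, 0.7], 0]
    - [0.275, [-0.015, 0, 0.77], 0]
    - [0.275, [-0.016, 0, 0.83], 0]
    - [0.275, [-0.016, 0, 0.864], 0]
    - [0.275, [-0.016, 0, 0.864], 0]

```text
time: 18.97
position: [0.4795, 0.0675, 0.0157]
eef_rot: [[0.995, 0.003, 0.102], [-0.102, 0.001, 0.995], [0.003, -1.0, 0.001]]
ft_force: [0.4, -0.2, -1.9]
finger_gap: 0.062
```

Call:
apply_moves:
  moves:
    - [0.3, [0, 0, 0], 0]
    - [0.33, [0, 0, 0], 0]
    - [0.36, [0, 0, 0], 0]
    - [0.39, [0, 0, 0], 0]
    - [0.42, [0, 0, 0], 0]
    - [0.45, [0, 0, 0], 0]
    - [0.48, [0, 0, 0], 0]
    - [0.5, [0, 0, 0], 0]
    - [0.52, [0, 0, 0], 0]
    - [0.54, [0, 0, 0], 0]
    - [0.56, [0, 0, 0], 0]
    - [0.56, [0, 0, 0], 0]

```text
time: 19.97
position: [0.4782, 0.0663, 0.0143]
eef_rot: [[0.995, 0.001, 0.104], [-0.104, 0.0, 0.995], [0.001, -1.0, 0.0]]
ft_force: [-0.9, -3.4, 2.4]
finger_gap: 0.0426
```

```bash
python3 - <<'E'
from h import *
plan(*tcp_for((.525,.125),84,W=.055),.014,84)
s=bot.get_image('scene');t=bot.get_image('top')
print([ (p[:3],p[3].round(3)) for p in pots(t,(160,300,150,310))]);print([(p[:3],p[3].round(3)) for p in pots(s,(300,500,100,280))])
E
```

```text
at [0.4782 0.0663 0.0143] head 84.02 gap 0.0426 F [-0.9 -3.4  2.4] t 20.0 q6 0.24
shift [-0.059  0.001 -0.847] turn 0.0001 x 1
[((197.28640747070312, 190.01455688476562, 9.763551712036133), array([0.566, 0.339, 0.055]))]
[((464.35107421875, 236.18084716796875, 11.013944625854492), array([0.561, 0.34 , 0.055]))]
```

Call:
apply_moves:
  moves:
    - [0.54, [0, 0, -0.03], 0]
    - [0.54, [0, 0, -0.08], 0]
    - [0.54, [0, 0, -0.14], 0]
    - [0.54, [0, 0, -0.21], 0]
    - [0.54, [0, 0, -0.28], 0]
    - [0.54, [0, 0, -0.35], 0]
    - [0.54, [0, 0, -0.42], 0]
    - [0.54, [0, 0, -0.49], 0]
    - [0.54, [0, 0, -0.56], 0]
    - [0.54, [0, 0, -0.63], 0]
    - [0.54, [0, 0, -0.68], 0]
    - [0.54, [0, 0, -0.7], 0]

```text
time: 21.07
position: [0.4595, -0.108, 0.014]
eef_rot: [[0.995, 0.0, 0.104], [-0.104, 0.003, 0.995], [-0.0, -1.0, 0.003]]
ft_force: [-0.6, 2.7, 2.1]
finger_gap: 0.0422
```

Call:
apply_moves:
  moves:
    - [0.54, [-0.02, 0, -0.02], 0]
    - [0.54, [-0.05, 0, -0.06], 0]
    - [0.54, [-0.08, 0, -0.11], 0]
    - [0.54, [-0.09, 0, -0.15], 0]
    - [0.54, [-0.09, 0, -0.165], 0]
    - [0.54, [-0.09, 0, -0.165], 0]

```text
time: 21.57
position: [0.4325, -0.1471, 0.014]
eef_rot: [[0.995, -0.001, 0.105], [-0.105, -0.001, 0.995], [-0.001, -1.0, -0.001]]
ft_force: [-1.2, -0.5, 2.9]
finger_gap: 0.0426
```

Call:
apply_moves:
  moves:
    - [0.48, [0, 0, 0], 0]
    - [0.42, [0, 0, 0], 0]
    - [0.36, [0, 0, 0], 0]
    - [0.3, [0, 0, 0], 0]
    - [0.275, [0, 0, 0], 0]
    - [0.275, [0, 0, 0], 0]
    - [0.275, [0, 0, 0], 0]

```text
time: 22.15
position: [0.433, -0.1464, 0.0139]
eef_rot: [[0.995, -0.0, 0.104], [-0.104, -0.0, 0.995], [-0.0, -1.0, -0.0]]
ft_force: [0.2, 0.6, -1.2]
finger_gap: 0.0617
```

```bash
python3 - <<'E'
from h import *
plan(.3768,-.333,.011,93.5)
s=bot.get_image('scene');t=bot.get_image('top')
print([ (p[:3],p[3].round(3)) for p in pots(t,(160,300,150,310))]);print([(p[:3],p[3].round(3)) for p in pots(s,(300,500,100,280))])
cv2.imwrite('pics/j.png',np.hstack([crop(t,170,300,160,290,3),crop(s,340,470,150,280,3)]))
E
```

```text
at [ 0.433  -0.1464  0.0139] head 84.04 gap 0.0617 F [ 0.2  0.6 -1.2] t 22.1 q6 -0.22
shift [-0.146  0.012 -0.766] turn -0.0526 x 1
[((266.5, 264.5, 10.12432861328125), array([0.322, 0.093, 0.055])), ((266.34930419921875, 234.82876586914062, 10.382555961608887), array([0.42 , 0.098, 0.055])), ((259.5, 206.0, 9.962529182434082), array([0.517, 0.126, 0.055]))]
[((388.5, 217.5, 11.068072319030762), array([0.515, 0.121, 0.055])), ((379.631591796875, 191.0, 9.837125778198242), array([0.421, 0.095, 0.055])), ((377.5, 165.5, 9.823541641235352), array([0.321, 0.088, 0.055]))]
```

View pics/j.png

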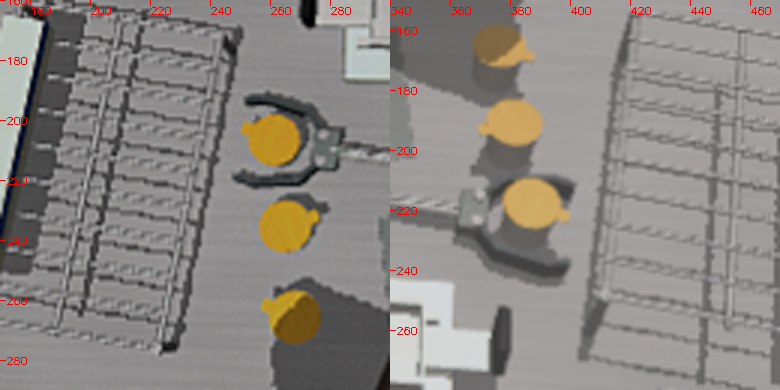

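All three pots stand upright, out in front of the rack. The last one sits between the open jaws at top (258,206). I'll back the reacher out and return it to the mat.

Call:
apply_moves:
  moves:
    - [0.275, [0, 0, -0.04], 0]
    - [0.275, [0, 0, -0.12], 0]
    - [0.275, [0, 0, -0.24], 0]
    - [0.275, [0, 0, -0.36], 0]
    - [0.275, [0, 0, -0.36], 0]
    - [0.275, [0, -0.1, -0.36], 0]
    - [0.275, [0, -0.2, -0.36], 0]
    - [0.275, [0, -0.2, -0.36], 0]

```text
time: 22.92
position: [0.4257, -0.2377, 0.0682]
eef_rot: [[0.994, 0.005, 0.105], [-0.105, -0.003, 0.994], [0.006, -1.0, -0.002]]
ft_force: [1.8, -1.2, -1.1]
finger_gap: 0.0618
```

```bash
python3 -c "
from h import *
plan(.3768,-.333,.04,93.5)"
```

```text
at [ 0.4257 -0.2377  0.0682] head 83.98 gap 0.0618 F [ 1.8 -1.2 -1.1] t 22.9 q6 -0.4
shift [-0.155  0.113 -0.399] turn -0.0529 x 1
```

Call:
apply_moves:
  moves:
    - [0.275, [-0.05, 0, -0.13], -0.02]
    - [0.275, [-0.1, 0, -0.26], -0.04]
    - [0.275, [-0.155, 0, -0.399], -0.053]
    - [0.275, [-0.155, 0, -0.399], -0.053]
    - [0.275, [-0.155, 0.1, -0.399], -0.053]
    - [0.275, [-0.155, 0.16, -0.399], -0.053]
    - [0.275, [-0.155, 0.2, -0.399], -0.053]
    - [0.275, [-0.155, 0.22, -0.399], -0.053]
    - [0.275, [-0.155, 0.225, -0.399], -0.053]
    - [0.275, [-0.155, 0.225, -0.399], -0.053]

```text
time: 23.75
position: [0.3746, -0.3305, 0.0079]
eef_rot: [[0.998, -0.001, -0.063], [0.063, 0.001, 0.998], [-0.0, -1.0, 0.001]]
ft_force: [-0.8, 0.1, -0.7]
finger_gap: 0.062
```

Call:
apply_moves:
  moves:
    - [0.25, [0, 0, 0], 0]
    - [0.22, [0, 0, 0], 0]
    - [0.15, [0, 0, 0], 0]
    - [0.08, [0, 0, 0], 0]
    - [0.0, [0, 0, 0], 0]
    - [0, [0, 0, 0], 0]
    - [0, [0, -0.1, 0], 0]
    - [0, [0, -0.24, 0], 0]
    - [0, [0, -0.38, 0], 0]
    - [0, [0, -0.52, 0], 0]
    - [0, [0, -0.66, 0], 0]
    - [0, [0, -0.72, 0], 0]

```text
time: 24.75
position: [0.3759, -0.3321, 0.1928]
eef_rot: [[0.998, 0.005, -0.062], [0.062, -0.004, 0.998], [0.004, -1.0, -0.004]]
ft_force: [0.6, -0.4, -0.2]
finger_gap: 0.0855
```

```bash
python3 - <<'E'
from h import *
plan(.42,.12,.22,180,2)
E
```

```text
at [ 0.3759 -0.3321  0.1928] head 93.57 gap 0.0855 F [ 0.6 -0.4 -0.2] t 24.8 q6 -0.79
shift [ 0.144 -0.058  0.897] turn -0.4802 x 2
```

Call:
apply_moves:
  moves:
    - [0, [0.144, -0.058, 0.897], 0]
    - [0, [0.144, -0.058, 0.897], 0]
    - [0, [0.144, -0.058, 0.897], 0]
    - [0, [0.144, -0.058, 0.897], 0]
    - [0, [0.144, -0.058, 0.897], 0]
    - [0, [0.144, -0.058, 0.897], 0]
    - [0, [0.144, -0.058, 0.897], 0]
    - [0, [0.144, -0.058, 0.897], 0]

```text
time: 25.42
position: [0.3969, -0.1042, 0.2026]
eef_rot: [[0.998, 0.001, -0.065], [0.065, -0.001, 0.998], [0.001, -1.0, -0.001]]
ft_force: [-0.1, -0.3, -0.9]
finger_gap: 0.0854
```

Call:
apply_moves:
  moves:
    - [0, [0.144, -0.058, 0.897], -0.48]
    - [0, [0.144, -0.058, 0.897], -0.48]
    - [0, [0.144, -0.058, 0.897], -0.48]
    - [0, [0.144, -0.058, 0.897], -0.48]
    - [0, [0.144, -0.058, 0.897], -0.48]
    - [0, [0.144, -0.058, 0.897], -0.48]
    - [0, [0.144, -0.058, 0.897], -0.48]
    - [0, [0.144, -0.058, 0.897], -0.48]
    - [0, [0.144, -0.058, 0.897], -0.48]
    - [0, [0.144, -0.058, 0.897], -0.48]
    - [0, [0.144, -0.058, 0.897], -0.48]
    - [0, [0.144, -0.058, 0.897], -0.48]

```text
time: 26.42
position: [0.4194, 0.1199, 0.2165]
eef_rot: [[0.004, -0.0, -1.0], [1.0, -0.0, 0.004], [-0.0, -1.0, 0.0]]
ft_force: [-0.1, -0.5, -0.1]
finger_gap: 0.0853
```

```bash
python3 - <<'E'
from h import *
plan(.516,.122,.1,180)
s=bot.get_image('scene');t=bot.get_image('top')
print([ (p[:3],p[3].round(3)) for p in pots(t,(160,300,150,310))]);print([(p[:3],p[3].round(3)) for p in pots(s,(300,500,100,280))])
a=crop(t,262,382,140,200,6,10);b=crop(s,260,390,235,285,6,10)
a=cv2.copyMakeBorder(a,0,0,0,60,0);cv2.imwrite('pics/k.png',np.vstack([a[:290],b]))
E
```

```text
at [0.4194 0.1199 0.2165] head 179.76 gap 0.0853 F [-0.1 -0.5 -0.1] t 26.4 q6 -1.29
shift [ 0.01   0.466 -0.387] turn -0.0013 x 1
[((266.5, 265.0, 9.962529182434082), array([0.321, 0.093, 0.055])), ((266.0625, 234.3125, 10.203117370605469), array([0.422, 0.1  , 0.055])), ((259.4418640136719, 205.72093200683594, 9.826193809509277), array([0.518, 0.126, 0.055]))]
[((388.5, 218.5, 10.79361629486084), array([0.519, 0.121, 0.055])), ((379.7105407714844, 191.0, 9.761967658996582), array([0.421, 0.095, 0.055])), ((377.5, 165.5, 9.823541641235352), array([0.321, 0.088, 0.055]))]
```

View pics/k.png

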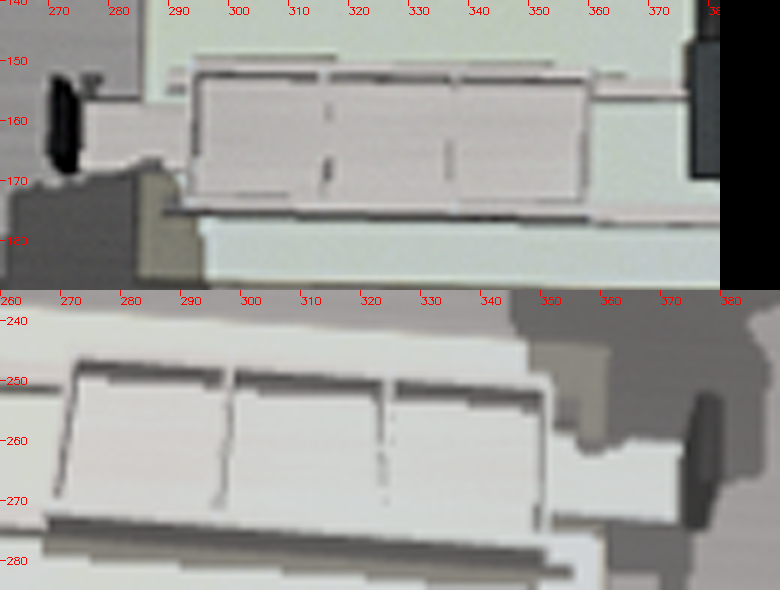

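Crop shows nest walls at top u=294.5, 316.7, 337 and 359.7, v=152.3–173.3. In the scene view the near inner edge runs (272.5,247.7)–(350.5,252) and the far outer edge (268,272.7)–(350.8,278).

```bash
python3 - <<'E'
from h import *
np.set_printoptions(precision=4,suppress=True)
s=bot.get_image('scene');t=bot.get_image('top')
for p in [(294.3,152.3),(294.3,173.3),(359.7,152.8),(359.7,173.6),(316.7,162.5),(337,162.5)]: print('t',p,onz(t,*p,.055))
for p in [(272.5,247.7),(350.5,252),(268,272.7),(350.8,278),(297.5,250),(324,252)]: print('s',p,onz(s,*p,.055))
for a,b in [((359.7,173.6),(272.5,247.7)),((294.3,173.3),(350.5,252)),((337,175),(297.5,250.3)),((270,152),(377,273.5))]: print(*two(t,a,s,b))
print('handle top', two(t,(272,161),s,(377,263)))
plan(.517,.122,.1,180)
E
```

```text
t (294.3, 152.3) [0.7061 0.0156 0.055 ]
t (294.3, 173.3) [0.6324 0.0129 0.055 ]
t (359.7, 152.8) [ 0.7103 -0.2092  0.055 ]
t (359.7, 173.6) [ 0.6374 -0.2104  0.055 ]
t (316.7, 162.5) [ 0.6723 -0.0625  0.055 ]
t (337, 162.5) [ 0.6741 -0.1321  0.055 ]
s (272.5, 247.7) [ 0.643  -0.2102  0.055 ]
s (350.5, 252) [0.6383 0.0123 0.055 ]
s (268, 272.7) [ 0.72   -0.2118  0.055 ]
s (350.8, 278) [0.7167 0.0161 0.055 ]
s (297.5, 250) [ 0.6444 -0.1382  0.055 ]
s (324, 252) [ 0.6444 -0.0626  0.055 ]
[ 0.6391 -0.2112  0.047 ] 0.0005567123053373272
[0.6342 0.0131 0.0466] 0.0007281542429329784
[ 0.635  -0.1368  0.0344] 0.006469567872421778
[0.702  0.092  0.0657] 0.011633903090218858
handle top (array([0.6709, 0.0879, 0.0653]), np.float64(0.003595045198452134))
at [0.4191 0.1202 0.2166] head 179.23 gap 0.0855 F [-0.2  0.9  0.1] t 26.6 q6 -1.28
shift [ 0.012  0.466 -0.392] turn -0.0043 x 1
```

Call:
apply_moves:
  moves:
    - [0.12, [0.004, 0, -0.15], -0.004]
    - [0.12, [0.008, 0.1, -0.3], -0.004]
    - [0.12, [0.01, 0.25, -0.396], -0.004]
    - [0.12, [0.012, 0.4, -0.396], -0.004]
    - [0.12, [0.012, 0.54, -0.396], -0.004]
    - [0.12, [0.012, 0.65, -0.396], -0.004]
    - [0.12, [0.012, 0.72, -0.396], -0.004]
    - [0.12, [0.012, 0.77, -0.396], -0.004]
    - [0.12, [0.012, 0.77, -0.396], -0.004]
    - [0.12, [0.012, 0.77, -0.396], -0.004]

```text
time: 27.45
position: [0.5174, 0.1227, 0.0238]
eef_rot: [[-0.002, -0.002, -1.0], [1.0, -0.0, -0.002], [-0.0, -1.0, 0.002]]
ft_force: [0.4, -0.3, 0.9]
finger_gap: 0.0756
```

Call:
apply_moves:
  moves:
    - [0.18, [0, 0, 0], 0]
    - [0.24, [0, 0, 0], 0]
    - [0.28, [0, 0, 0], 0]
    - [0.31, [0, 0, 0], 0]
    - [0.33, [0, 0, 0], 0]
    - [0.35, [0, 0, 0], 0]
    - [0.37, [0, 0, 0], 0]
    - [0.37, [0, 0, 0], 0]

```text
time: 28.12
position: [0.5179, 0.1233, 0.0256]
eef_rot: [[-0.004, 0.001, -1.0], [1.0, 0.0, -0.004], [0.0, -1.0, -0.001]]
ft_force: [-4.3, -0.7, 8.0]
finger_gap: 0.0566
```

```bash
python3 -c "
from h import *
plan(.676,-.174,.12,180,2)"
```

```text
at [0.5179 0.1233 0.0256] head -179.77 gap 0.0566 F [-4.3 -0.7  8. ] t 28.1 q6 -1.34
shift [-0.596 -0.189 -0.314] turn 0.0013 x 2
```

Call:
apply_moves:
  moves:
    - [0.37, [0, -0.1, 0], 0]
    - [0.37, [0, -0.22, 0], 0]
    - [0.37, [0, -0.36, 0], 0]
    - [0.37, [-0.08, -0.5, -0.04], 0]
    - [0.37, [-0.2, -0.54, -0.1], 0]
    - [0.37, [-0.34, -0.54, -0.18], 0]
    - [0.37, [-0.47, -0.54, -0.25], 0]
    - [0.37, [-0.57, -0.54, -0.3], 0]
    - [0.37, [-0.6, -0.54, -0.314], 0]
    - [0.37, [-0.6, -0.54, -0.314], 0]

```text
time: 28.95
position: [0.5976, -0.0285, 0.1588]
eef_rot: [[-0.001, -0.0, -1.0], [1.0, -0.0, -0.001], [-0.0, -1.0, 0.0]]
ft_force: [-1.0, -0.7, -1.1]
finger_gap: 0.0561
```

Call:
apply_moves:
  moves:
    - [0.37, [-0.1, 0, -0.05], 0]
    - [0.37, [-0.22, 0, -0.12], 0]
    - [0.37, [-0.35, 0, -0.18], 0]
    - [0.37, [-0.47, 0.05, -0.25], 0]
    - [0.37, [-0.57, 0.1, -0.3], 0]
    - [0.37, [-0.59, 0.14, -0.314], 0]
    - [0.37, [-0.59, 0.14, -0.314], 0]
    - [0.37, [-0.59, 0.14, -0.314], 0]

```text
time: 29.62
position: [0.6751, -0.1721, 0.1234]
eef_rot: [[-0.005, -0.003, -1.0], [1.0, 0.001, -0.005], [0.001, -1.0, 0.003]]
ft_force: [0.3, 1.1, -0.3]
finger_gap: 0.0566
```

```bash
python3 -c "
from h import *
plan(.676,-.174,.067,180)
s=bot.get_image('scene');t=bot.get_image('top')
for d in (s,t): print([proj(d,(.676,-.174,z)).round(1) for z in (.055,.125)])
print([(p[:3],onz(s,p[0],p[1],.14).round(3)) for p in pots(s,(200,500,100,320))])
print([(p[:3],onz(t,p[0],p[1],.055).round(3)) for p in pots(t,(160,380,100,320))])
"
```

```text
at [ 0.6751 -0.1721  0.1234] head -179.73 gap 0.0566 F [ 0.3  1.1 -0.3] t 29.6 q6 -1.83
shift [-0.008  0.225 -0.004] turn 0.0015 x 1
[array([283.6, 259.2]), array([281.8, 248. ])]
[array([349.2, 162.3]), array([350.4, 157.5])]
[((285.40789794921875, 244.6052703857422, 7.770230770111084), array([ 0.673, -0.164,  0.14 ])), ((379.7105407714844, 191.0, 9.761967658996582), array([0.481, 0.084, 0.14 ])), ((377.5, 166.0, 9.708344459533691), array([0.39 , 0.078, 0.14 ]))]
[((266.5, 264.0, 9.962529182434082), array([0.324, 0.093, 0.055])), ((266.0714416503906, 234.64285278320312, 10.06365966796875), array([0.421, 0.099, 0.055]))]
```

Call:
apply_moves:
  moves:
    - [0.37, [-0.008, 0.06, -0.004], 0]
    - [0.37, [-0.008, 0.12, -0.004], 0]
    - [0.37, [-0.008, 0.16, -0.004], 0]
    - [0.37, [-0.008, 0.19, -0.004], 0]
    - [0.37, [-0.008, 0.21, -0.004], 0]
    - [0.37, [-0.008, 0.225, -0.004], 0]
    - [0.37, [-0.008, 0.228, -0.004], 0]
    - [0.37, [-0.008, 0.228, -0.004], 0]

```text
time: 30.38
position: [0.6771, -0.1756, 0.0676]
eef_rot: [[-0.004, 0.0, -1.0], [1.0, -0.0, -0.004], [-0.0, -1.0, -0.0]]
ft_force: [0.2, 0.1, -1.6]
finger_gap: 0.0567
```

Call:
apply_moves:
  moves:
    - [0.37, [0, 0.006, 0], 0]
    - [0.34, [0, 0.006, 0], 0]
    - [0.3, [0, 0.006, 0], 0]
    - [0.24, [0, 0.006, 0], 0]
    - [0.18, [0, 0.006, 0], 0]
    - [0.12, [0, 0.006, 0], 0]
    - [0.12, [0, 0.006, 0], 0]
    - [0.12, [0, -0.08, 0], 0]
    - [0.12, [0, -0.22, 0], 0]
    - [0.12, [0, -0.38, 0], 0]
    - [0.12, [0, -0.48, 0], 0]
    - [0.12, [0, -0.48, 0], 0]

```text
time: 31.38
position: [0.6793, -0.1763, 0.195]
eef_rot: [[-0.004, 0.01, -1.0], [1.0, -0.003, -0.004], [-0.003, -1.0, -0.01]]
ft_force: [-0.5, -0.3, 1.0]
finger_gap: 0.0753
```

```bash
python3 -c "
from h import *
plan(.421,.097,.19,180,2)
s=bot.get_image('scene');t=bot.get_image('top')
print([(p[:3],onz(s,p[0],p[1],.095).round(3)) for p in pots(s,(200,365,100,320))])
print([(p[:3],onz(t,p[0],p[1],.055).round(3)) for p in pots(t,(160,380,100,320))])
print([(p[:3],onz(s,p[0],p[1],.055).round(3)) for p in pots(s,(365,500,100,320))])
"
```

```text
at [ 0.6793 -0.1763  0.195 ] head -179.77 gap 0.0753 F [-0.5 -0.3  1. ] t 31.4 q6 -1.83
shift [0.549 0.003 0.514] turn 0.0013 x 2
[((281.0, 254.0, 11.401854515075684), array([ 0.68 , -0.178,  0.095]))]
[((266.5, 264.5, 9.823541641235352), array([0.322, 0.093, 0.055])), ((266.5, 235.5, 10.12432861328125), array([0.418, 0.098, 0.055]))]
[((379.7105407714844, 191.0, 9.761967658996582), array([0.421, 0.095, 0.055])), ((377.5, 166.0, 9.708344459533691), array([0.323, 0.088, 0.055]))]
```

Call:
apply_moves:
  moves:
    - [0.12, [0.14, 0, 0.13], 0]
    - [0.12, [0.28, 0, 0.26], 0]
    - [0.12, [0.41, 0, 0.39], 0]
    - [0.12, [0.549, 0, 0.516], 0]
    - [0.12, [0.549, 0, 0.516], 0]
    - [0.12, [0.549, 0, 0.516], 0]
    - [0.12, [0.549, 0, 0.516], 0]
    - [0.12, [0.549, 0, 0.516], 0]

```text
time: 32.15
position: [0.5475, -0.0392, 0.1864]
eef_rot: [[-0.004, -0.001, -1.0], [1.0, -0.0, -0.004], [-0.0, -1.0, 0.001]]
ft_force: [0.8, -0.5, -0.4]
finger_gap: 0.0749
```

Call:
apply_moves:
  moves:
    - [0.12, [0.14, 0, 0.13], 0]
    - [0.12, [0.28, 0, 0.26], 0]
    - [0.12, [0.41, 0, 0.39], 0]
    - [0.12, [0.547, 0, 0.516], 0]
    - [0.12, [0.547, 0.15, 0.516], 0]
    - [0.12, [0.547, 0.3, 0.516], 0]
    - [0.12, [0.547, 0.45, 0.516], 0]
    - [0.12, [0.547, 0.55, 0.516], 0]
    - [0.12, [0.547, 0.63, 0.516], 0]
    - [0.12, [0.547, 0.67, 0.516], 0]
    - [0.12, [0.547, 0.67, 0.516], 0]

```text
time: 33.07
position: [0.4168, 0.0964, 0.0173]
eef_rot: [[-0.003, -0.005, -1.0], [1.0, -0.001, -0.003], [-0.001, -1.0, 0.005]]
ft_force: [-0.8, -0.9, 0.1]
finger_gap: 0.0754
```

```bash
python3 -c "
from h import *
plan(.42,.0965,.024,180)
s=bot.get_image('scene')
print([(p[:3],onz(s,p[0],p[1],.055).round(3)) for p in pots(s,(260,500,100,320))])
"
```

```text
at [0.4168 0.0964 0.0173] head -179.83 gap 0.0754 F [-0.8 -0.9  0.1] t 33.1 q6 -1.35
shift [ 0.    -0.027 -0.013] turn 0.0009 x 1
[((281.0, 254.5, 11.543496131896973), array([ 0.662, -0.183,  0.055]))]
```

Call:
apply_moves:
  moves:
    - [0.12, [0, -0.027, -0.013], 0]
    - [0.18, [0, -0.027, -0.013], 0]
    - [0.24, [0, -0.027, -0.013], 0]
    - [0.28, [0, -0.027, -0.013], 0]
    - [0.31, [0, -0.027, -0.013], 0]
    - [0.33, [0, -0.027, -0.013], 0]
    - [0.35, [0, -0.027, -0.013], 0]
    - [0.37, [0, -0.027, -0.013], 0]
    - [0.37, [0, -0.027, -0.013], 0]
    - [0.37, [0, -0.027, -0.013], 0]

```text
time: 33.95
position: [0.4214, 0.0974, 0.0276]
eef_rot: [[-0.004, 0.001, -1.0], [1.0, 0.0, -0.004], [0.0, -1.0, -0.001]]
ft_force: [-2.6, -0.9, 8.4]
finger_gap: 0.0566
```

```bash
python3 -c "
from h import *
plan(.6735,-.098,.16,180,2)"
```

```text
at [0.4214 0.0974 0.0276] head -179.76 gap 0.0566 F [-2.6 -0.9  8.4] t 34.0 q6 -1.35
shift [-0.393 -0.264 -0.503] turn 0.0013 x 2
```

Call:
apply_moves:
  moves:
    - [0.37, [0, -0.1, 0], 0]
    - [0.37, [0, -0.22, 0], 0]
    - [0.37, [0, -0.36, 0], 0]
    - [0.37, [-0.06, -0.48, -0.1], 0]
    - [0.37, [-0.16, -0.53, -0.22], 0]
    - [0.37, [-0.26, -0.53, -0.34], 0]
    - [0.37, [-0.35, -0.53, -0.45], 0]
    - [0.37, [-0.393, -0.53, -0.503], 0]
    - [0.37, [-0.393, -0.53, -0.503], 0]
    - [0.37, [-0.393, -0.53, -0.503], 0]

```text
time: 34.78
position: [0.5473, -0.001, 0.1583]
eef_rot: [[-0.003, -0.002, -1.0], [1.0, 0.0, -0.003], [0.0, -1.0, 0.002]]
ft_force: [-0.6, 0.1, -1.1]
finger_gap: 0.0561
```

Call:
apply_moves:
  moves:
    - [0.37, [-0.09, 0, -0.12], 0]
    - [0.37, [-0.18, 0, -0.24], 0]
    - [0.37, [-0.28, 0, -0.37], 0]
    - [0.37, [-0.37, 0, -0.48], 0]
    - [0.37, [-0.393, 0.05, -0.503], 0]
    - [0.37, [-0.393, 0.1, -0.503], 0]
    - [0.37, [-0.393, 0.15, -0.503], 0]
    - [0.37, [-0.393, 0.16, -0.503], 0]
    - [0.37, [-0.393, 0.16, -0.503], 0]

```text
time: 35.53
position: [0.6718, -0.0969, 0.1178]
eef_rot: [[-0.005, -0.003, -1.0], [1.0, 0.001, -0.005], [0.001, -1.0, 0.003]]
ft_force: [-0.0, -0.5, -1.0]
finger_gap: 0.0561
```

```bash
python3 -c "
from h import *
plan(.6735,-.098,.069,180)"
```

```text
at [ 0.6718 -0.0969  0.1178] head -179.7 gap 0.0561 F [-0.  -0.5 -1. ] t 35.5 q6 -1.72
shift [-0.004  0.195 -0.008] turn 0.0016 x 1
```

Call:
apply_moves:
  moves:
    - [0.37, [-0.004, 0.06, -0.006], 0]
    - [0.37, [-0.004, 0.11, -0.006], 0]
    - [0.37, [-0.004, 0.15, -0.006], 0]
    - [0.37, [-0.004, 0.18, -0.006], 0]
    - [0.37, [-0.004, 0.195, -0.006], 0]
    - [0.37, [-0.004, 0.2, -0.006], 0]
    - [0.37, [-0.004, 0.2, -0.006], 0]

```text
time: 36.12
position: [0.6749, -0.099, 0.0693]
eef_rot: [[-0.004, 0.0, -1.0], [1.0, -0.0, -0.004], [-0.0, -1.0, -0.0]]
ft_force: [0.6, 0.0, -1.3]
finger_gap: 0.0565
```

Call:
apply_moves:
  moves:
    - [0.37, [0, 0.006, 0], 0]
    - [0.34, [0, 0.006, 0], 0]
    - [0.3, [0, 0.006, 0], 0]
    - [0.24, [0, 0.006, 0], 0]
    - [0.18, [0, 0.006, 0], 0]
    - [0.12, [0, 0.006, 0], 0]
    - [0.12, [0, 0.006, 0], 0]
    - [0.12, [0, -0.08, 0], 0]
    - [0.12, [0, -0.22, 0], 0]
    - [0.12, [0, -0.38, 0], 0]
    - [0.12, [0, -0.48, 0], 0]
    - [0.12, [0, -0.48, 0], 0]

```text
time: 37.12
position: [0.6773, -0.0995, 0.1965]
eef_rot: [[-0.004, 0.01, -1.0], [1.0, -0.001, -0.004], [-0.002, -1.0, -0.01]]
ft_force: [-0.4, 0.3, 1.3]
finger_gap: 0.0752
```

```bash
python3 -c "
from h import *
plan(.322,.091,.19,180,2)
s=bot.get_image('scene');t=bot.get_image('top')
print([(p[:3],onz(s,p[0],p[1],.095).round(3)) for p in pots(s,(200,365,100,320))])
print([(p[:3],onz(t,p[0],p[1],.055).round(3)) for p in pots(t,(160,380,100,320))])
print([(p[:3],onz(s,p[0],p[1],.055).round(3)) for p in pots(s,(365,500,100,320))])
"
```

```text
at [ 0.6773 -0.0995  0.1965] head -179.77 gap 0.0752 F [-0.4  0.3  1.3] t 37.1 q6 -1.72
shift [0.384 0.005 0.709] turn 0.0013 x 2
[((295.42156982421875, 254.0, 25.59807014465332), array([ 0.676, -0.139,  0.095]))]
[((265.7618103027344, 264.9506530761719, 9.611381530761719), array([0.321, 0.096, 0.055])), ((350.5, 159.0, 9.013978004455566), array([ 0.688, -0.178,  0.055]))]
[((377.5, 166.0, 9.708344459533691), array([0.323, 0.088, 0.055]))]
```

Call:
apply_moves:
  moves:
    - [0.12, [0.09, 0, 0.16], 0]
    - [0.12, [0.18, 0, 0.32], 0]
    - [0.12, [0.27, 0, 0.48], 0]
    - [0.12, [0.35, 0, 0.64], 0]
    - [0.12, [0.384, 0, 0.709], 0]
    - [0.12, [0.384, 0, 0.709], 0]
    - [0.12, [0.384, 0, 0.709], 0]
    - [0.12, [0.384, 0, 0.709], 0]

```text
time: 37.88
position: [0.4974, -0.0039, 0.1884]
eef_rot: [[-0.004, -0.0, -1.0], [1.0, -0.0, -0.004], [-0.0, -1.0, 0.0]]
ft_force: [0.1, -0.7, -0.2]
finger_gap: 0.0751
```

Call:
apply_moves:
  moves:
    - [0.12, [0.09, 0, 0.16], 0]
    - [0.12, [0.18, 0, 0.32], 0]
    - [0.12, [0.27, 0, 0.48], 0]
    - [0.12, [0.35, 0, 0.64], 0]
    - [0.12, [0.38, 0, 0.709], 0]
    - [0.12, [0.38, 0.15, 0.709], 0]
    - [0.12, [0.38, 0.3, 0.709], 0]
    - [0.12, [0.38, 0.42, 0.709], 0]
    - [0.12, [0.38, 0.48, 0.709], 0]
    - [0.12, [0.38, 0.48, 0.709], 0]

```text
time: 38.72
position: [0.318, 0.0896, 0.0656]
eef_rot: [[-0.003, -0.006, -1.0], [1.0, -0.002, -0.003], [-0.002, -1.0, 0.006]]
ft_force: [-0.9, -0.6, 0.6]
finger_gap: 0.0752
```

```bash
python3 -c "
from h import *
plan(.322,.091,.024,180)"
```

```text
at [0.318  0.0896 0.0656] head -179.81 gap 0.0752 F [-0.9 -0.6  0.6] t 38.7 q6 -1.3
shift [ 0.006  0.166 -0.017] turn 0.0011 x 1
```

Call:
apply_moves:
  moves:
    - [0.12, [0.005, 0, -0.012], 0]
    - [0.12, [0.005, 0.05, -0.012], 0]
    - [0.12, [0.005, 0.1, -0.012], 0]
    - [0.12, [0.005, 0.14, -0.012], 0]
    - [0.12, [0.005, 0.166, -0.012], 0]
    - [0.12, [0.005, 0.166, -0.012], 0]
    - [0.12, [0.005, 0.166, -0.012], 0]

```text
time: 39.3
position: [0.3236, 0.0918, 0.0283]
eef_rot: [[-0.004, 0.001, -1.0], [1.0, 0.0, -0.004], [0.0, -1.0, -0.001]]
ft_force: [0.3, 0.3, 0.3]
finger_gap: 0.0752
```

Call:
apply_moves:
  moves:
    - [0.18, [0, 0, 0], 0]
    - [0.24, [0, 0, 0], 0]
    - [0.28, [0, 0, 0], 0]
    - [0.31, [0, 0, 0], 0]
    - [0.33, [0, 0, 0], 0]
    - [0.35, [0, 0, 0], 0]
    - [0.37, [0, 0, 0], 0]
    - [0.37, [0, 0, 0], 0]

```text
time: 39.97
position: [0.3225, 0.0917, 0.0283]
eef_rot: [[-0.004, 0.0, -1.0], [1.0, 0.0, -0.004], [0.0, -1.0, -0.0]]
ft_force: [-4.8, -0.2, 9.6]
finger_gap: 0.0566
```

```bash
python3 -c "
from h import *
plan(.671,-.022,.16,180,2)"
```

```text
at [0.3225 0.0917 0.0283] head -179.77 gap 0.0566 F [-4.8 -0.2  9.6] t 40.0 q6 -1.3
shift [-0.23  -0.263 -0.696] turn 0.0013 x 2
```

Call:
apply_moves:
  moves:
    - [0.37, [0, -0.1, 0], 0]
    - [0.37, [0, -0.22, 0], 0]
    - [0.37, [0, -0.36, 0], 0]
    - [0.37, [-0.06, -0.48, -0.14], 0]
    - [0.37, [-0.11, -0.53, -0.29], 0]
    - [0.37, [-0.16, -0.53, -0.43], 0]
    - [0.37, [-0.2, -0.53, -0.57], 0]
    - [0.37, [-0.23, -0.53, -0.67], 0]
    - [0.37, [-0.23, -0.53, -0.696], 0]
    - [0.37, [-0.23, -0.53, -0.696], 0]

```text
time: 40.8
position: [0.4983, 0.0344, 0.1592]
eef_rot: [[-0.003, -0.001, -1.0], [1.0, -0.0, -0.003], [-0.0, -1.0, 0.001]]
ft_force: [-0.1, -0.4, -2.2]
finger_gap: 0.0561
```

Call:
apply_moves:
  moves:
    - [0.37, [-0.06, 0, -0.14], 0]
    - [0.37, [-0.11, 0, -0.28], 0]
    - [0.37, [-0.16, 0, -0.42], 0]
    - [0.37, [-0.2, 0, -0.56], 0]
    - [0.37, [-0.23, 0, -0.66], 0]
    - [0.37, [-0.23, 0.05, -0.696], 0]
    - [0.37, [-0.23, 0.1, -0.696], 0]
    - [0.37, [-0.23, 0.15, -0.696], 0]
    - [0.37, [-0.23, 0.16, -0.696], 0]
    - [0.37, [-0.23, 0.16, -0.696], 0]

```text
time: 41.63
position: [0.6689, -0.0211, 0.1186]
eef_rot: [[-0.005, -0.004, -1.0], [1.0, 0.0, -0.005], [0.0, -1.0, 0.004]]
ft_force: [-0.4, -0.9, -2.0]
finger_gap: 0.0562
```

```bash
python3 -c "
from h import *
plan(.672,-.022,.07,180)"
```

```text
at [ 0.6689 -0.0211  0.1186] head -179.72 gap 0.0562 F [-0.4 -0.9 -2. ] t 41.6 q6 -1.61
shift [-0.004  0.195 -0.013] turn 0.0015 x 1
```

Call:
apply_moves:
  moves:
    - [0.37, [-0.004, 0.06, -0.008], 0]
    - [0.37, [-0.004, 0.11, -0.008], 0]
    - [0.37, [-0.004, 0.15, -0.008], 0]
    - [0.37, [-0.004, 0.18, -0.008], 0]
    - [0.37, [-0.004, 0.195, -0.008], 0]
    - [0.37, [-0.004, 0.2, -0.008], 0]
    - [0.37, [-0.004, 0.2, -0.008], 0]

```text
time: 42.22
position: [0.6731, -0.0228, 0.0703]
eef_rot: [[-0.004, 0.0, -1.0], [1.0, -0.0, -0.004], [-0.0, -1.0, -0.0]]
ft_force: [-0.2, 0.5, -1.4]
finger_gap: 0.0563
```

Call:
apply_moves:
  moves:
    - [0.37, [0, 0.006, 0], 0]
    - [0.34, [0, 0.006, 0], 0]
    - [0.3, [0, 0.006, 0], 0]
    - [0.24, [0, 0.006, 0], 0]
    - [0.18, [0, 0.006, 0], 0]
    - [0.12, [0, 0.006, 0], 0]
    - [0.12, [0, 0.006, 0], 0]
    - [0.12, [0, -0.08, 0], 0]
    - [0.12, [0, -0.22, 0], 0]
    - [0.12, [0, -0.38, 0], 0]
    - [0.12, [0, -0.48, 0], 0]
    - [0.12, [0, -0.48, 0], 0]

```text
time: 43.22
position: [0.6755, -0.023, 0.1975]
eef_rot: [[-0.004, 0.01, -1.0], [1.0, -0.0, -0.004], [-0.0, -1.0, -0.01]]
ft_force: [0.1, 0.1, 1.1]
finger_gap: 0.0751
```

Call:
apply_moves:
  moves:
    - [0.3, [0.14, 0, 0.01], 0]
    - [0.5, [0.28, 0, 0.02], 0]
    - [0.7, [0.42, 0, 0.03], 0]
    - [0.9, [0.56, 0, 0.03], 0]
    - [1.0, [0.64, 0, 0.03], 0]
    - [1.0, [0.64, 0, 0.03], 0]
    - [1.0, [0.64, 0, 0.03], 0]

```text
time: 43.8
position: [0.6647, 0.1383, 0.1896]
eef_rot: [[-0.006, -0.0, -1.0], [1.0, -0.0, -0.006], [-0.0, -1.0, 0.0]]
ft_force: [0.8, -0.1, -0.0]
finger_gap: 0.0001
```

```bash
python3 - <<'E'
from h import *
plan(.667,.138,.058,180)
s=bot.get_image('scene');t=bot.get_image('top')
print([(p[:3],onz(s,p[0],p[1],.095).round(3)) for p in pots(s,(200,400,100,320))])
print([(p[:3],onz(t,p[0],p[1],.095).round(3)) for p in pots(t,(160,400,100,320))])
a=crop(t,210,440,90,300,2);b=crop(s,220,440,130,340,2)
cv2.imwrite('pics/l.png',np.hstack([a[:, :400],b[:,:400]]) if 0 else cv2.hconcat([cv2.resize(a,(400,365)),cv2.resize(b,(400,365))]))
E
```

```text
at [0.6647 0.1383 0.1896] head -179.63 gap 0.0001 F [ 0.8 -0.1 -0. ] t 43.8 q6 -1.37
shift [-0.001  0.526 -0.009] turn 0.002 x 1
[((309.0, 256.0, 39.319305419921875), array([ 0.679, -0.101,  0.095]))]
[((327.0, 158.0, 32.24913024902344), array([ 0.679, -0.097,  0.095]))]
```

View pics/l.png

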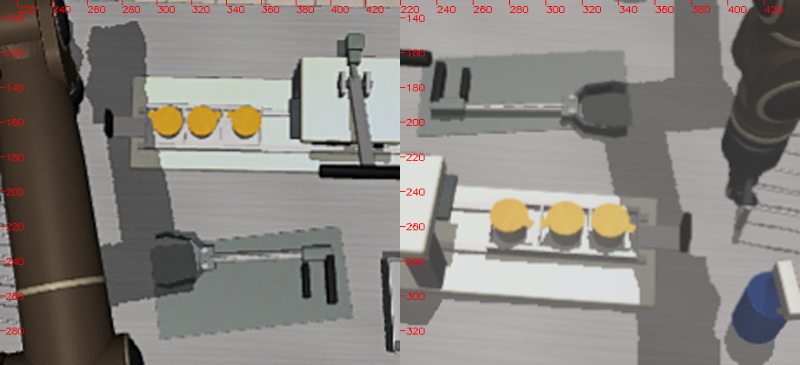

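All three pots stand upright in their nests (top (306..351,160)), and the reacher is on its mat. I'll lower the closed fingers behind the handle and push.

Call:
apply_moves:
  moves:
    - [1, [0, 0.15, -0.009], 0]
    - [1, [0, 0.3, -0.009], 0]
    - [1, [0, 0.44, -0.009], 0]
    - [1, [0, 0.526, -0.009], 0]
    - [1, [0, 0.526, -0.009], 0]
    - [1, [-0.04, 0.526, -0.009], 0]
    - [1, [-0.08, 0.526, -0.009], 0]
    - [1, [-0.11, 0.526, -0.009], 0]
    - [1, [-0.13, 0.526, -0.009], 0]
    - [1, [-0.145, 0.526, -0.009], 0]
    - [1, [-0.145, 0.526, -0.009], 0]

```text
time: 44.82
position: [0.6689, 0.103, 0.0613]
eef_rot: [[-0.005, 0.004, -1.0], [1.0, 0.007, -0.005], [0.007, -1.0, -0.004]]
ft_force: [-0.5, 9.8, 3.1]
finger_gap: -0.0001
```

Call:
apply_moves:
  moves:
    - [1, [-0.02, 0, 0], 0]
    - [1, [-0.04, 0, 0], 0]
    - [1, [-0.07, 0, -0.002], 0]
    - [1, [-0.11, 0, -0.004], 0]
    - [1, [-0.16, 0, -0.005], 0]
    - [1, [-0.21, 0, -0.007], 0]
    - [1, [-0.26, 0, -0.009], 0]
    - [1, [-0.31, 0, -0.01], 0]
    - [1, [-0.36, 0, -0.012], 0]
    - [1, [-0.41, 0, -0.014], 0]
    - [1, [-0.45, 0, -0.015], 0]
    - [1, [-0.48, 0, -0.016], 0]

```text
time: 45.82
position: [0.6714, -0.0209, 0.0581]
eef_rot: [[-0.003, -0.001, -1.0], [1.0, -0.0, -0.003], [-0.0, -1.0, 0.001]]
ft_force: [-1.0, 2.3, 0.1]
finger_gap: 0.0004
```

Call:
apply_moves:
  moves:
    - [1, [-0.03, 0, -0.001], 0]
    - [1, [-0.07, 0, -0.002], 0]
    - [1, [-0.12, 0, -0.004], 0]
    - [1, [-0.17, 0, -0.005], 0]
    - [1, [-0.22, 0, -0.007], 0]
    - [1, [-0.27, 0, -0.009], 0]
    - [1, [-0.32, 0, -0.01], 0]
    - [1, [-0.37, 0, -0.012], 0]
    - [1, [-0.41, 0, -0.014], 0]
    - [1, [-0.44, 0, -0.015], 0]
    - [1, [-0.46, 0, -0.016], 0]
    - [1, [-0.47, 0, -0.016], 0]

```text
time: 46.82
position: [0.6766, -0.1377, 0.0587]
eef_rot: [[-0.003, 0.001, -1.0], [1.0, -0.0, -0.003], [-0.0, -1.0, -0.001]]
ft_force: [-1.3, 1.6, 0.2]
finger_gap: 0.0002
```

Call:
apply_moves:
  moves:
    - [1, [-0.02, 0, 0], 0]
    - [1, [-0.04, 0, 0], 0]
    - [1, [-0.06, 0, -0.002], 0]
    - [1, [-0.08, 0, -0.003], 0]
    - [1, [-0.1, 0, -0.004], 0]
    - [1, [-0.11, 0, -0.004], 0]
    - [1, [-0.115, 0, -0.004], 0]
    - [1, [-0.12, 0, -0.004], 0]
    - [1, [-0.12, 0, -0.004], 0]

```text
time: 47.57
position: [0.6776, -0.165, 0.0587]
eef_rot: [[-0.005, 0.0, -1.0], [1.0, 0.003, -0.005], [0.003, -1.0, -0.0]]
ft_force: [-1.8, 8.1, 1.6]
finger_gap: 0.0
```

Call:
apply_moves:
  moves:
    - [1, [-0.01, 0, 0], 0]
    - [1, [-0.02, 0, 0], 0]
    - [1, [-0.03, 0, 0], 0]
    - [1, [-0.04, 0, 0], 0]
    - [1, [-0.04, 0, 0], 0]

```text
time: 47.98
position: [0.6775, -0.1649, 0.0589]
eef_rot: [[-0.012, 0.0, -1.0], [1.0, 0.022, -0.012], [0.022, -1.0, -0.0]]
ft_force: [-3.6, 40.2, 8.6]
finger_gap: 0.0003
```

Hard stop reached at 40 N after about 0.27 m of travel. I'll back off, lift, and move over the lever bar.

Call:
apply_moves:
  moves:
    - [1, [0.06, 0, 0], 0]
    - [1, [0.12, 0, 0], 0]
    - [1, [0.14, -0.1, 0], 0]
    - [1, [0.14, -0.25, 0], 0]
    - [1, [0.14, -0.4, 0.05], 0]
    - [1, [0.14, -0.55, 0.1], 0]
    - [1, [0.14, -0.7, 0.2], 0]
    - [1, [0.14, -0.85, 0.3], 0]
    - [1, [0.14, -0.98, 0.36], 0]
    - [1, [0.14, -1.0, 0.4], 0]
    - [1, [0.14, -1.0, 0.4], 0]

```text
time: 48.9
position: [0.577, -0.143, 0.3134]
eef_rot: [[-0.003, 0.008, -1.0], [1.0, -0.003, -0.003], [-0.003, -1.0, -0.008]]
ft_force: [0.9, -0.3, 0.7]
finger_gap: 0.0
```

```bash
python3 - <<'E'
from h import *
plan(.545,-.37,.36,180)
s=bot.get_image('scene');t=bot.get_image('top')
def dark(d,x0,x1,y0,y1):
    g=d['image'][y0:y1,x0:x1].max(2)<45; n,l,st,c=cv2.connectedComponentsWithStats(g.astype(np.uint8)); return [(st[i,4],st[i,:4]+[x0,y0,0,0],(c[i]+[x0,y0]).round(1)) for i in range(1,n) if st[i,4]>25]
print('s',dark(s,230,320,230,300));print('t',dark(t,320,380,120,190))
print('bar t',dark(t,385,460,180,200));print('bar s',dark(s,160,245,150,175))
for P in [(.676,-.185,.087),(.676,-.173,.05)]: print(proj(s,P),proj(t,P))
E
```

```text
at [ 0.577  -0.143   0.3134] head -179.84 gap 0.0 F [ 0.9 -0.3  0.7] t 48.9 q6 -1.82
shift [-0.908 -0.184  0.129] turn 0.0009 x 1
s [(np.int32(95), array([277, 246,   6,  22]), array([279.5, 256.7]))]
t [(np.int32(45), array([320, 120,   6,  21]), array([322. , 128.2])), (np.int32(81), array([330, 128,  34,  27]), array([344.8, 145.3])), (np.int32(61), array([372, 132,   8,  23]), array([376.8, 144.2])), (np.int32(46), array([358, 175,   7,  15]), array([360.2, 181.9]))]
bar t [(np.int32(413), array([394, 185,  57,   8]), array([421.9, 188.6]))]
bar s [(np.int32(520), array([174, 156,  63,  12]), array([204.5, 161.6])), (np.int32(42), array([239, 166,   6,   9]), array([241.6, 170.2]))]
[278.81065429 253.91863152] [353.05129158 160.21862703]
[284.08571708 259.97021572] [348.87729834 162.59986304]
```

Call:
apply_moves:
  moves:
    - [1, [0, -0.1, 0.05], 0]
    - [1, [-0.1, -0.19, 0.129], 0]
    - [1, [-0.25, -0.19, 0.129], 0]
    - [1, [-0.4, -0.19, 0.129], 0]
    - [1, [-0.55, -0.19, 0.129], 0]
    - [1, [-0.7, -0.19, 0.129], 0]
    - [1, [-0.84, -0.19, 0.129], 0]
    - [1, [-0.908, -0.19, 0.129], 0]
    - [1, [-0.908, -0.19, 0.129], 0]
    - [1, [-0.908, -0.19, 0.129], 0]

```text
time: 49.83
position: [0.5465, -0.3706, 0.3523]
eef_rot: [[-0.002, -0.004, -1.0], [1.0, 0.003, -0.002], [0.003, -1.0, 0.004]]
ft_force: [0.5, 0.7, 0.8]
finger_gap: -0.0002
```

```bash
python3 - <<'E'
from h import *
s=bot.get_image('scene');t=bot.get_image('top')
plan(.543,-.37,.322,180)
st=bot.get_state();R=np.array(st['eef_rot']);p=np.array(st['position'])
for th in (0,.1,.2,.3,.4,.5,.6,.65,.68):
    a=np.arctan2(110,179)-th; P=np.array([.724-.21*np.cos(a),-.37,.1975+.21*np.sin(a)+.012]); print(th,(R.T@(P-p)/.25).round(3))
E
```

```text
at [ 0.5465 -0.3687  0.3543] head -179.74 gap -0.0002 F [-1.   0.4 -0.3] t 49.9 q6 -2.17
shift [-0.005  0.129  0.014] turn 0.0015 x 1
0 [-0.005  0.139  0.005]
0.1 [-0.005  0.213  0.046]
0.2 [-0.005  0.29   0.078]
0.3 [-0.005  0.371  0.103]
0.4 [-0.005  0.453  0.12 ]
0.5 [-0.005  0.537  0.128]
0.6 [-0.005  0.621  0.128]
0.65 [-0.006  0.662  0.125]
0.68 [-0.006  0.687  0.122]
```

Call:
apply_moves:
  moves:
    - [1, [-0.005, 0.08, 0.003], 0]
    - [1, [-0.005, 0.125, 0.005], 0]
    - [1, [-0.005, 0.15, 0.01], 0]
    - [1, [-0.005, 0.18, 0.028], 0]
    - [1, [-0.005, 0.213, 0.046], 0]
    - [1, [-0.005, 0.25, 0.062], 0]
    - [1, [-0.005, 0.29, 0.078], 0]
    - [1, [-0.005, 0.33, 0.09], 0]
    - [1, [-0.005, 0.371, 0.103], 0]

```text
time: 50.68
position: [0.5183, -0.3694, 0.2657]
eef_rot: [[-0.005, -0.001, -1.0], [1.0, -0.003, -0.005], [-0.003, -1.0, 0.001]]
ft_force: [-10.4, 0.1, 13.1]
finger_gap: -0.0002
```

Call:
apply_moves:
  moves:
    - [1, [0, 0.04, 0.004], 0]
    - [1, [0, 0.082, 0.008], 0]
    - [1, [0, 0.124, 0.01], 0]
    - [1, [0, 0.166, 0.01], 0]
    - [1, [0, 0.208, 0.01], 0]
    - [1, [0, 0.25, 0.01], 0]
    - [1, [0, 0.275, 0.008], 0]
    - [1, [0, 0.291, 0.006], 0]
    - [1, [0, 0.291, 0.006], 0]

```text
time: 51.43
position: [0.5178, -0.3696, 0.1913]
eef_rot: [[-0.005, -0.002, -1.0], [1.0, -0.002, -0.005], [-0.002, -1.0, 0.002]]
ft_force: [-5.9, -1.7, 8.4]
finger_gap: 0.0001
```

Call:
apply_moves:
  moves:
    - [1, [0, 0.01, 0], 0]
    - [1, [0, 0.02, 0], 0]
    - [1, [0, 0.03, 0], 0]
    - [1, [0, 0.03, 0], 0]

```text
time: 51.77
position: [0.5184, -0.3697, 0.1905]
eef_rot: [[-0.005, 0.005, -1.0], [1.0, -0.006, -0.005], [-0.006, -1.0, -0.005]]
ft_force: [-13.4, 5.5, 34.7]
finger_gap: 0.0002
```

At the stop. I'll lift clear and check.

Call:
apply_moves:
  moves:
    - [1, [0, -0.05, 0], 0]
    - [1, [0, -0.12, 0.02], 0]
    - [1, [0, -0.25, 0.08], 0]
    - [1, [0, -0.4, 0.2], 0]
    - [1, [0, -0.5, 0.35], 0]
    - [1, [0, -0.55, 0.5], 0]
    - [1, [0.15, -0.55, 0.6], 0]
    - [1, [0.3, -0.55, 0.6], 0]
    - [1, [0.45, -0.55, 0.6], 0]
    - [1, [0.6, -0.55, 0.6], 0]
    - [1, [0.75, -0.55, 0.6], 0]
    - [1, [0.9, -0.55, 0.6], 0]

```text
time: 52.77
position: [0.3671, -0.1436, 0.3206]
eef_rot: [[-0.005, 0.001, -1.0], [1.0, -0.0, -0.005], [-0.0, -1.0, -0.001]]
ft_force: [1.9, 0.1, 0.2]
finger_gap: -0.0001
```

Call:
apply_moves:
  moves:
    - [1, [0.15, 0, 0], 0]
    - [1, [0.3, 0, 0], 0]
    - [1, [0.45, 0, 0], 0]
    - [1, [0.6, 0, 0], 0]
    - [1, [0.75, 0, 0], 0]
    - [1, [0.9, 0, 0], 0]
    - [1, [1, 0, 0], 0]
    - [1, [1, 0, 0], 0]
    - [1, [1, 0, 0], 0]

```text
time: 53.52
position: [0.3659, 0.1056, 0.3203]
eef_rot: [[-0.009, -0.0, -1.0], [1.0, -0.0, -0.009], [-0.0, -1.0, 0.0]]
ft_force: [-0.6, -0.5, -0.3]
finger_gap: 0.0002
```

```bash
python3 - <<'E'
from h import *
plan(.3,.1,.3,180)
s=bot.get_image('scene');t=bot.get_image('top')
cv2.imwrite('pics/m.png',cv2.vconcat([cv2.resize(t['image'][80:300,200:600,::-1],(545,300)),cv2.resize(s['image'][120:340,100:500,::-1],(545,300))]))
E
```

```text
at [0.3659 0.1056 0.3203] head -179.46 gap 0.0002 F [-0.6 -0.5 -0.3] t 53.5 q6 -1.3
shift [-0.02   0.081  0.264] turn 0.003 x 1
```

View pics/m.png

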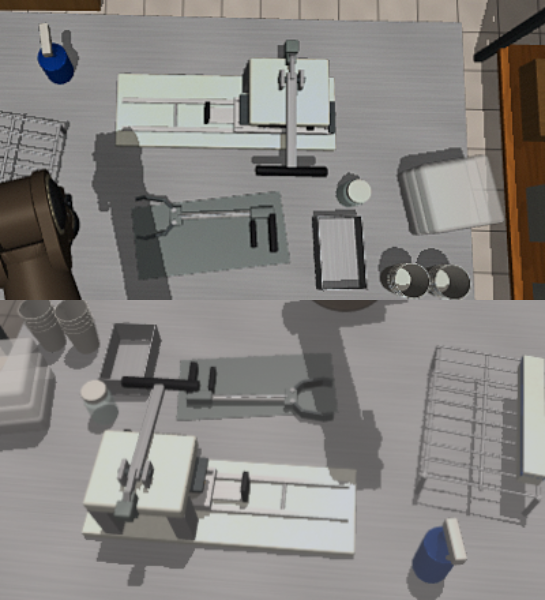

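The carrier is under the head, the lever bar is lower and staying down, and the reacher is on its mat. The bystanders are where they were. One numeric check of the bar height, then I hand in.

```bash
python3 - <<'E'
from h import *
s=bot.get_image('scene');t=bot.get_image('top')
print(two(t,(413.6,205.2),s,(217.4,180.8)))
p=[(len(pots(s,(160,500,100,320))),len(pots(t,(160,380,100,320))))];print('pots visible outside',p)
print(bot.job_done())
E
```

```text
(array([ 0.51533993, -0.36942171,  0.18736908]), np.float64(0.002979672336777848))
pots visible outside [(0, 0)]
the job is handed in; nothing more can be done
None
```

The job is done and handed in at about 54 s of robot time; it reported no verdict.

- **Pots:** I drew all three out with the reacher, its jaws closed on each one. After putting the reacher back on its mat, I stood each pot upright in its own nest with the gripper.
- **Carrier:** I pushed it along the rail to a hard stop. It travelled about 0.27 m, and the push ended at 40 N. That force was on the fingertips and happens to equal the 40 N limit given for the arm and the gripper's body. I could not confirm the click itself, only the travel and the stop.
- **Lever:** I pressed it to its stop. After release the bar stayed down, measured at z ≈ 0.187 m from rough pixel readings (0.177 m expected fully down, 0.308 m when up).
- **Last pictures:** The final view shows the reacher on its mat and the spray bottle, jar and pan where they were. No pots are visible anywhere else. The sealed pots are hidden under the head, so I last saw them upright in the nests just before the push.

The two camera views disagreed by 5 to 8 mm on the nest positions. I used values in between, and no pot met resistance going in. I viewed 15 pictures, one over the budget.

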